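# Turn a drawn cup over onto a blow-off stand and pump it clear

## Task

The square aluminium cup standing mouth-up on the bench is to be blown clear of swarf. Turn it over and set it down, without dropping it, mouth-down and flat on the grate between the four corner guides of the blow-off stand and let go of it; then press the stand's spring pedal fully down to its stop and let it come all the way back up. The cup stays seated on the stand; leave the other things on the bench where they are.

Things in the scene. Friction and masses are not known exactly. Their poses are not given: they have to be found in the camera images.
- cup: The work: a deep-drawn, bare aluminium cup, square, 60 x 60 mm outside with corners rounded at 9 mm, 76 mm tall, walls 2.5 mm, closed base 3 mm, 0.2 kg. Origin: centre of the outside of its base; z points out of the mouth, x and y square to its flat sides. It starts standing mouth-up. It has no lip, and lies steadily on a flat side.
- cup_mouth (a point): Centre of the cup's mouth, in the plane of its rim, 76 mm from the base along the cup's z.
- blow_stand: Fixed grey blow-off stand: base plate 210 x 96 x 8 mm. Origin: centre of its underside, on the bench. Its x points from the pedal to the nest, z up. On the +x end is an 84 mm square chest with a steel grate 30 mm above the bench and a brass nozzle that rises 16 mm above the middle of the grate; on the -x end is the pedal.
- nest (a point): Centre of the nest, on top of the grate (30 mm above the bench, 62 mm along the stand's x from its origin). Four corner guides of bent sheet, square to the stand, leave a 66 x 66 mm opening (3 mm clearance on each side of the cup); they stand 14 mm above the grate, the upper 6 mm flared outward. The middles of the sides are open.
- pedal (a joint): The stand's hinged spring pedal: 0 rad up at rest, 0.30 rad fully down on its stop; needs about 10 N at the pad. Plate 66 mm wide and 104 mm long, hinged across the stand (axis along the stand's y) at 8 mm along the stand's x, 38 mm above the bench; the free end points to the stand's -x.
- pedal_pad (a point): Point on top of the pedal's ribbed rubber pad where it is to be pressed, 80 mm from the hinge; moves with the pedal. At rest about 68 mm above the bench, pressed about 45 mm.
- finished_cup: Bystander: a like cup, already done, standing mouth-down on the bench to the right. Origin: centre of its base (now on top, 76 mm up).
- tape_roll: Bystander: roll of masking tape lying flat, 92 mm across, 25 mm high. Origin: centre of its underside.
- pen: Bystander: marker pen, 135 mm long, lying on the bench. Origin: centre of its underside.
- tin: Bystander: open paint tin, 74 mm across, 65 mm high. Origin: centre of its underside.

How it is judged (in metres and radians):
On the way, in this order (a step that is already met when the one before it is completed fails the run):
1. the cup stands mouth-down in the nest, flat on the grate, let go (angle between cup's own z axis and vertical above 3.07 rad and horizontal distance between cup_mouth and nest below 0.007 m and z of cup_mouth in the frame of nest below 0.004 m and (angle between the x axis of cup and the x axis of blow_stand, either way round below 0.15 rad or angle between the x axis of cup and the y axis of blow_stand, either way round below 0.15 rad) and contact force between the fingers and cup below 0.1 N and linear speed of cup below 0.03 m/s), for 0.2 s.
2. with the cup seated, the pedal is pressed fully down to its stop (angle between cup's own z axis and vertical above 3.07 rad and horizontal distance between cup_mouth and nest below 0.007 m and z of cup_mouth in the frame of nest below 0.004 m and (angle between the x axis of cup and the x axis of blow_stand, either way round below 0.15 rad or angle between the x axis of cup and the y axis of blow_stand, either way round below 0.15 rad) and contact force between the fingers and cup below 0.1 N and value of joint pedal above 0.27 rad), for 0.1 s.
At the end, for the whole second after the job is handed in: The cup rests mouth-down on the grate between the guides (upside down within 4 deg, mouth centre within 7 mm of the nest centre and 4 mm of the grate, square to the stand within 8 deg), released and still; the pedal, once pressed to within 0.03 rad of its stop, is back within 0.03 rad of rest (angle between cup's own z axis and vertical above 3.07 rad and horizontal distance between cup_mouth and nest below 0.007 m and z of cup_mouth in the frame of nest below 0.004 m and (angle between the x axis of cup and the x axis of blow_stand, either way round below 0.15 rad or angle between the x axis of cup and the y axis of blow_stand, either way round below 0.15 rad) and contact force between the fingers and cup below 0.1 N and linear speed of cup below 0.02 m/s and value of joint pedal below 0.03 rad); the robot touches nothing.
It fails at once if the finished cup is moved by more than 20 mm (distance of finished_cup from where it was at the start of the episode above 0.02 m).
It fails at once if the roll of tape is moved by more than 20 mm (distance of tape_roll from where it was at the start of the episode above 0.02 m).
It fails at once if the marker pen is moved by more than 20 mm (distance of pen from where it was at the start of the episode above 0.02 m).
It fails at once if the paint tin is moved by more than 20 mm (distance of tin from where it was at the start of the episode above 0.02 m).
It fails at once if the cup is dropped (falls faster than 0.7 m/s out of the gripper) (linear speed of cup above 0.7 m/s and contact force between the fingers and cup below 0.1 N).
It also fails if it takes over 67 s, if anything falls off the work surface, if the arm or the gripper's body presses on something with over 40 N, if the wrist force passes 120 N, or if a joint passes its speed limit or range.

## Robot

A 7-joint arm with a two-finger parallel gripper is mounted at the origin on a cart in front of the work surface, level with it; the furniture and walls round the work are solid. World frame = base frame: x ahead of the robot, y to its left, z up, the work surface at z = 0. Lengths are in m, angles in degrees, forces in N, time in s.
With the tool pointing down it reaches from about 0.425 to 0.875 m from the base axis. Payload 4.7 kg.
Tool frame: the origin (TCP) lies midway between the tips of the shut fingers; the grasp point (between the pads) lies 19 mm behind it; z points along the fingers, y is the direction in which the jaws open and shut (so a half turn about z gives the same grasp; the last joint's range is limited). The gripper opens to 87 mm and grips with 3 to 60 N. Pads are 19 mm wide; open, the fingers measure 117 mm over their backs; the gripper's body (75 mm by 190 mm) begins 51 mm behind the grasp point.
Start: joints at [77.126, 18.392, -4.016, 83.108, 1.295, 78.541, -3.26], TCP at [0.154, -0.632, 0.184] pointing down, gripper open.
Joint ranges: [-163.93, 163.93], [-17.29, 119.83], [-79.2, 71.16], [3.27, 140.29], [-89.18, 269.18], [5.43, 117.66], [-154.24, 154.24]. Speed limits (degrees/s): [147.25, 147.25, 180, 180, 180, 180, 180].

## Interface

Orientations are given as [roll, pitch, yaw] about the fixed x, y, z axes, in that order (R = Rz(yaw) Ry(pitch) Rx(roll)).
In Python, from cell import env gives the robot as it stands. The module is installed in compiled form; this text tells all that it offers.
- The arm moves only by the tool servo_tool, never from a script. Its argument "plan" is a list of rows, each a list of 3 entries, a list of its own where there are three numbers: the opening, from 0 (shut) to 1 (fully open), then the shift along the tool's x, y, z in cm, then the turn, a rotation vector about the tool's x, y, z in degrees. A call has 1 to 20 rows; each row shifts and turns the pose as measured when the row begins, along the tool's axes as they then stand; what a row does not reach is not made up. A row lasts 1/12 s, in which the tool goes at most 41.7 mm and 7.16 degrees, less where a joint would pass 70% of its speed; a pose out of reach is approached as far as the arm can. A call is refused whole if a number of a shift passes 4.17 or a number of a turn 7.16, either way. A call with a gripper value outside its range is refused whole. The fingers move at their own pace and stop on an object; "force" is the grip in N (left out, the last holds). Time passes only in rows, so rows that do not move let the fingers close. It gives the time, the measured TCP pose, the force and the opening at its end, in the units of the state.
- env.get_obs(): the state, without advancing time (a new reading comes with each control period).
- env.read_camera(name): name is "scene" or "top"; returns a dict with "image" (480x640x3 uint8, blue, green, red), "fx", "fy", "cx", "cy" (pixels), "rvec" (rotation vector, rad) and "tvec" (3), from world to camera coordinates, as OpenCV has them. Camera axes: x right, y down, z forward; pixel columns grow to the right and rows downward; lengths in m; the calibration is good to about 2 mm. A picture is of the moment at which its call begins. There is no depth.
- env.sign_off(): hands the job in, once; it reports no verdict.
The state is a dict: "time_s": time; "qpos": joint angles; "joint_velocities": joint speeds; "effort": joint torques, N m; "tool_pos": TCP position; "tool_rot": TCP orientation; "force": force on the tool from outside, world axes, zero at the start; "wrist_torque": the same for the moment, N m; "grip_width": finger opening in m.
Only numpy, scipy, OpenCV 4.12 (cv2) and the standard library are available. Lean on these libraries where they do the work, as an engineer would, in place of code of your own. Each camera call takes 0.05 s, during which the arm holds its last target. There are 200 camera calls.

## Working session

There is one attempt and no reset: what is moved stays moved. The work goes in short steps, Python scripts to look and compute and a tool call to move; the robot and the scene stay as the last step left them, time stands still between calls to the robot, and variables do not carry over. Pictures are saved under pics/ and viewed, about 8 in all and at most 12, crops included, and the job is handed in when it is done.

Besides the shell and the picture viewer there is one more tool, called after "Request:" in YAML: its name, and indented under it one key for each argument. servo_tool: Moves the arm, as the interface text tells. Its arguments: {"type":"object","properties":{"plan":{"type":"array"},"force":{"type":"number"}},"required":["plan"]}

```bash
mkdir -p pics
cat > h.py <<'E'
import numpy as np, cv2
from cell import env
from scipy.spatial.transform import Rotation as R
def snap(cam,name):
    c=env.read_camera(cam); cv2.imwrite(f'pics/{name}.png',c['image']); return c
def KRt(c):
    return np.array([[c['fx'],0,c['cx']],[0,c['fy'],c['cy']],[0,0,1]]),cv2.Rodrigues(np.array(c['rvec'],float))[0],np.array(c['tvec'],float).reshape(3)
def ray(c,u,v,z):
    K,r,t=KRt(c); o=-r.T@t; d=r.T@np.linalg.inv(K)@[u,v,1]; return o+d*(z-o[2])/d[2]
def proj(c,P):
    K,r,t=KRt(c); p=(np.atleast_2d(P)@r.T+t)@K.T; return p[:,:2]/p[:,2:]
E
python3 - <<'E'
from h import *
for n in('scene','top'):
    c=snap(n,n+'0'); K,r,t=KRt(c); print(n,-r.T@t,r[2],K[0,0])
print(env.get_obs())
E
```

```text
scene [ 0.03821841 -0.90258587  1.07507299] [ 0.35578008  0.55671484 -0.75065912] 606.5968936567236
top [ 0.43830014 -0.15577746  1.3652285 ] [ 0.04674106  0.01648697 -0.99877097] 586.0627384829921
{'time_s': 0.1, 'qpos': array([77.12534143, 18.43532065, -4.01621709, 83.16699174,  1.2950939 ,
       78.54000731, -3.25928656]), 'joint_velocities': array([-0.03927467,  0.02624449, -0.03284775, -0.0924012 , -0.10104148,
        0.00198088, -0.003032  ]), 'effort': array([ 5.47020736e-04, -4.92571199e+01, -4.05396614e-01, -3.13398957e+01,
       -6.42723776e-02,  3.94408184e-02,  8.42947566e-05]), 'tool_pos': array([ 0.15357838, -0.63103262,  0.18337333]), 'tool_rot': array([-1.79902918e+02,  5.23168700e-03,  1.36856200e+01]), 'force': array([ 0.25078559, -0.17215336,  0.25110269]), 'wrist_torque': array([ 0.00333554,  0.02111688, -0.0004094 ]), 'grip_width': 0.08683856263526438}
```

View pics/top0.png

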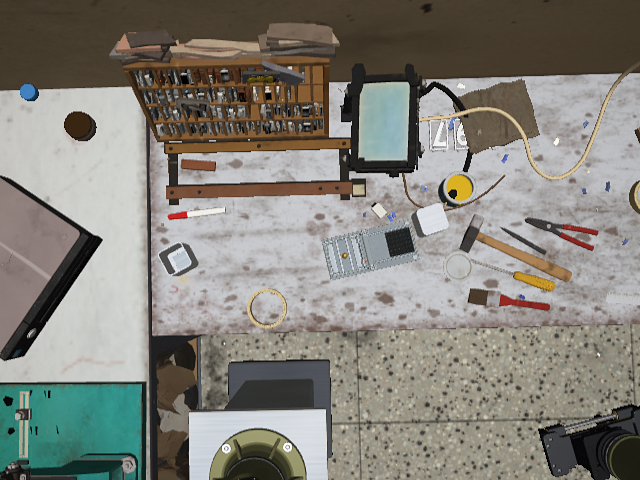

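View pics/scene0.png

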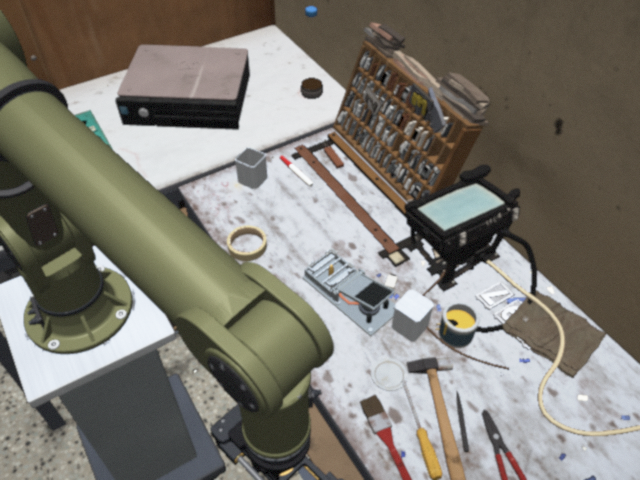

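The top view shows the open cup at about (178,260) and the stand at (370,250), with its nozzle and nest on the left (345,255) and the pedal pad on the right (400,242). The finished cup is at (432,220), the tin at (458,190), the tape at (267,308) and the pen at (197,214). The scene view agrees.

Run:
```python
from h import *
i=cv2.imread('pics/top0.png')
a=cv2.resize(i[210:290,315:425],(0,0),fx=5,fy=5,interpolation=cv2.INTER_CUBIC)
b=cv2.resize(i[235:285,150:207],(0,0),fx=4.2,fy=4.2,interpolation=cv2.INTER_CUBIC)
o=np.zeros((400,800,3),np.uint8); o[:a.shape[0],:a.shape[1]]=a; o[:b.shape[0],555:555+b.shape[1]]=b
cv2.imwrite('pics/crop0.png',o)
```

```text
(no output)
```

View pics/crop0.png

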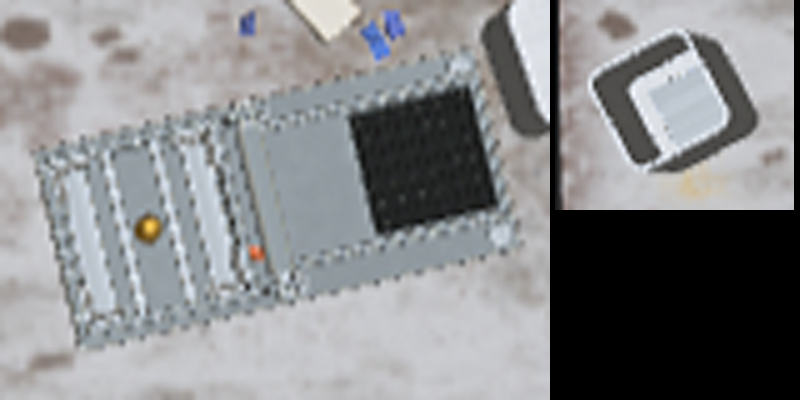

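The crop shows the nozzle tip at (148,228). The chest corners are near (35,150) and (82,348), the plate's right corners near (470,50) and (522,243), and the cup rim's extremes near (592,80), (686,30), (730,130) and (645,172).

```bash
cat > fit.py <<'E'
from h import *
from scipy.optimize import least_squares
c=env.read_camera('top'); i=c['image']
s=lambda x,y:(315+x/5-.4,210+y/5-.4)
k=lambda x,y:(150+(x-555)/4.2-.4,235+y/4.2-.4)
noz=ray(c,*s(148,228),.046); print('nozzle',noz)
# pad corners (top of the pedal pad), axis direction from long plate edges
A=ray(c,*s(470,50),.008);B=ray(c,*s(522,243),.008);print('plate R corners',A,B,np.linalg.norm(A-B))
m=(A+B)/2; d=noz-m; print('mid',m,'dist to nest (expect .167)',np.hypot(*d[:2]),'yaw',np.degrees(np.arctan2(d[1],d[0])))
e=A-B; print('yaw from end edge',np.degrees(np.arctan2(e[1],e[0]))%180+0)
pts=[k(592,80),k(686,30),k(730,130),k(645,172)]
P=np.array([ray(c,*p,.076) for p in pts]); print('cup rim pts',P.round(4),P.mean(0))
for a in range(4):
    d=P[(a+1)%4]-P[a]; print(np.linalg.norm(d),np.degrees(np.arctan2(d[1],d[0]))%90)
# sub-pixel-ish mask of the white rim
E
python3 fit.py
python3 - <<'E'
from h import *
i=cv2.imread('pics/top0.png'); print(i[238:282:1,152:204].mean(2).astype(int)[::2,::2])
E
```

```text
nozzle [ 0.49942923 -0.20992396  0.046     ]
plate R corners [ 0.57990284 -0.36291601  0.008     ] [ 0.48975557 -0.38392187  0.008     ] 0.09256228233682914
mid [ 0.5348292  -0.37341894  0.008     ] dist to nest (expect .167) 0.16728348960608846 yaw 102.217107955923
yaw from end edge 13.116842318919636
cup rim pts [[0.5122 0.2019 0.076 ]
 [0.5373 0.1518 0.076 ]
 [0.4839 0.1293 0.076 ]
 [0.463  0.1745 0.076 ]] [0.49909898 0.16438078 0.076     ]
0.056038796064736995 26.594438809987132
0.05784682253181033 22.825065856140895
0.04980782339480903 24.853838248927502
0.05626221199575357 29.09133087057949
[[160 163 178 188 179 126 136 165 196 193 197 200 203 203 202 202 202 197
  189 190 189 180 178 172 169 168]
 [146 152 171 177 137 105 108 112 166 202 200 202 201 201 200 200 202 200
  199 198 198 196 191 190 184 185]
 [139 162 167 177 173 141 109 115 134 200 202 202 226 200 224 179 202 199
  199 194 199 201 200 197 197 196]
 [141 145 160 176 186 185 150 168 188 203 212 175 102  70 103 131  83 113
  160 193 200 200 202 201 200 201]
 [143 150 162 175 184 195 196 200 212 176 102  74  76  76  6
[... 1202 characters left out ...]
13 180 100
   73  74  67 176 194 189 191 195]
 [179 158 161 165 176 186 193 213  74  78  75 101 223 229 177 101  73  75
   70 180 207 202 199 200 187 174]
 [141 153 177 168 179 189 193 217  65  76  72 133 231  99  71  76  71 123
  188 201 201 201 199 181 130 135]
 [132 148 182 170 177 188 194 198 210 163 221 145  66  73  71 122 183 199
  200 198 197 194 189 181 150 171]
 [178 161 164 153 171 185 190 189 198 201 175 179 177 176 182 193 191 189
  191 188 187 183 176 171 174 177]
 [181 162 153 169 181 192 191 196 201 195 198 200 198 198 190 186 193 186
  192 188 193 187 179 174 170 184]
 [169 141 152 173 183 191 199 200 200 196 200 199 197 195 187 184 189 188
  194 195 194 193 183 181 187 187]]
```

```bash
cat >> h.py <<'E'
def frame(az,dn,side=1):
    """tool z at azimuth az, dn deg below horizontal; tool y horizontal, side=+1 left / -1 right of az"""
    a,d=np.radians([az,dn]); z=np.array([np.cos(a)*np.cos(d),np.sin(a)*np.cos(d),-np.sin(d)])
    y=side*np.array([-np.sin(a),np.cos(a),0]); return np.c_[np.cross(y,z),y,z]
def pose():
    o=env.get_obs(); return o,np.array(o['tool_pos']),R.from_euler('xyz',o['tool_rot'],degrees=True).as_matrix()
def todo(grasp=None,az=None,dn=None,side=1,tcp=None):
    """remaining move: shift (cm, in the present tool axes; the position refers to TCP) and turn (deg)"""
    o,p,M=pose(); T=frame(az,dn,side) if az is not None else M
    g=np.array(tcp) if grasp is None else np.array(grasp)+T[:,2]*.019
    w=R.from_matrix(M.T@T).as_rotvec(degrees=True)
    print('t',round(o['time_s'],2),'q',o['qpos'].round(0),'tcp',p.round(4),'grasp pt',(p-.019*M[:,2]).round(4),'f',o['force'].round(1),'w',round(o['grip_width'],4))
    print(' goal tcp',g.round(4),'shift now-axes cm',(M.T@(g-p)*100).round(2),'goal-axes',(T.T@(g-p)*100).round(2),'turn',w.round(2))
E
python3 - <<'E'
from h import *
c=env.read_camera('top')
for n,u,v,z in(('tape',267,308,.025),('pen l',172,216,.01),('pen r',226,210,.01),('rail',265,190,.02),('casefront',230,138,.1),('edge',250,332,0)): print(n,ray(c,u,v,z).round(3))
todo(tcp=[.38,-.3,.3],az=26,dn=30,side=1)
E
```

```text
tape [ 0.384 -0.031  0.025]
pen l [0.603 0.187 0.01 ]
pen r [0.614 0.061 0.01 ]
rail [ 0.656 -0.032  0.02 ]
casefront [0.76  0.035 0.1  ]
edge [0.329 0.012 0.   ]
t 0.2 q [77. 18. -4. 83.  1. 79. -3.] tcp [ 0.1536 -0.6312  0.1837] grasp pt [ 0.1536 -0.6312  0.2027] f [-1.5  0.4  0.2] w 0.087
 goal tcp [ 0.38 -0.3   0.3 ] shift now-axes cm [ 29.83 -26.84 -11.6 ] goal-axes [-27.51  19.85  24.38] turn [ 84.53  -9.04 146.42]
```

Request:
servo_tool:
  plan:
    - [1,[0,0,-3.8],[0,0,0]]
    - [1,[0,0,-3.8],[0,0,0]]
    - [1,[0,0,-3.8],[0,0,0]]
    - [1,[2.9,-2.6,0],[0,0,0]]
    - [1,[2.9,-2.6,0],[0,0,0]]
    - [1,[2.9,-2.6,0],[0,0,0]]
    - [1,[2.9,-2.6,0],[0,0,0]]
    - [1,[2.9,-2.6,0],[0,0,0]]
    - [1,[2.9,-2.6,0],[0,0,0]]
    - [1,[2.9,-2.6,0],[0,0,0]]
    - [1,[2.9,-2.6,0],[0,0,0]]
    - [1,[2.9,-2.6,0],[0,0,0]]
    - [1,[2.9,-2.6,0],[0,0,0]]

```text
time_s: 1.28
tool_pos: [0.3755, -0.3057, 0.2987]
tool_rot: [-179.8, 0.3, 12.4]
force: [1.7, -1.1, 0.3]
grip_width: 0.0873
```

Run:
```python
from h import *
for a in((26,90,1),(26,90,-1)): todo(tcp=[.40,.06,.3],az=a[0],dn=a[1],side=a[2])
```

```text
t 1.28 q [ 58.  -3. -21.  94.  -1.  89. -41.] tcp [ 0.3755 -0.3057  0.2987] grasp pt [ 0.3756 -0.3057  0.3177] f [ 1.7 -1.1  0.3] w 0.0873
 goal tcp [0.4  0.06 0.3 ] shift now-axes cm [ 10.27 -35.18  -0.08] goal-axes [-18.23  31.8   -0.13] turn [  0.38   0.29 166.44]
t 1.28 q [ 58.  -3. -21.  94.  -1.  89. -41.] tcp [ 0.3755 -0.3057  0.2987] grasp pt [ 0.3756 -0.3057  0.3177] f [ 1.7 -1.1  0.3] w 0.0873
 goal tcp [0.4  0.06 0.3 ] shift now-axes cm [ 10.27 -35.18  -0.08] goal-axes [ 18.23 -31.8   -0.13] turn [ -0.2    0.26 -13.56]
```

Request:
servo_tool:
  plan:
    - [1,[1.05,-3.6,0],[0,0,0]]
    - [1,[1.05,-3.6,0],[0,0,0]]
    - [1,[1.05,-3.6,0],[0,0,0]]
    - [1,[1.05,-3.6,0],[0,0,0]]
    - [1,[1.05,-3.6,0],[0,0,0]]
    - [1,[1.05,-3.6,0],[0,0,0]]
    - [1,[1.05,-3.6,0],[0,0,0]]
    - [1,[1.05,-3.6,0],[0,0,0]]
    - [1,[1.05,-3.6,0],[0,0,0]]
    - [1,[1.05,-3.6,0],[0,0,0]]
    - [1,[0,0,0],[0,0,-7]]
    - [1,[0,0,0],[0,0,-7]]

```text
time_s: 2.28
tool_pos: [0.3988, 0.0997, 0.2981]
tool_rot: [179.9, 0.1, 27.4]
force: [-0.3, -1.7, -0.6]
grip_width: 0.0868
```

Run:
```python
from h import *
todo(grasp=[.40,.116,.2],az=26,dn=30,side=-1)
```

```text
t 2.28 q [ 34. -16. -41. 101. -10.  90. -69.] tcp [0.3988 0.0997 0.2981] grasp pt [0.3988 0.0998 0.3171] f [-0.3 -1.7 -0.6] w 0.0868
 goal tcp [0.4148 0.1232 0.1905] shift now-axes cm [ 2.52 -1.37 10.75] goal-axes [-8.08 -1.41  7.51] turn [-0.61 60.08  1.3 ]
```

```bash
cat > kin.py <<'E'
from h import *
from itertools import product
from scipy.optimize import least_squares
rz=lambda a:R.from_euler('z',a,degrees=True).as_matrix(); ry=lambda a:R.from_euler('y',a,degrees=True).as_matrix()
def fk(q,L,s=(-1,)*4):
    h,L1,L2,L3=L[:4]; e=L[4] if len(L)>4 else 0
    A=rz(s[0]*q[0])@ry(q[1])@rz(s[1]*q[2]); p=np.array([0,0,h])+A@[e,0,L1]
    A=A@ry(q[3]); p=p+A@[-e,0,0]; A=A@rz(s[2]*q[4]); p=p+A[:,2]*L2
    A=A@ry(q[5]); p=p+A[:,2]*L3; return p,A@rz(s[3]*q[6])
q0=np.array([77.12534143,18.43532065,-4.01621709,83.16699174,1.2950939,78.54000731,-3.25928656]); D=[(q0,np.array([.15357838,-.63103262,.18337333]),R.from_euler('xyz',[-179.902918,.00523,13.68562],degrees=True).as_matrix())]
def data():
    o,p,M=pose(); return D+[(np.array(o['qpos']),p,M)]
if __name__=='__main__':
    d=data(); print(d[-1][0])
    for s in product((-1,1),repeat=4):
        e=[np.degrees(np.arccos(np.clip(M[:,2]@fk(q,[0]*4,s)[1][:,2],-1,1))) for q,p,M in d]
        r=least_squares(lambda L:np.concatenate([fk(q,L,s)[0]-p for q,p,M in d]),[.3,.4,.4,.2])
        if max(e)<5: print(s,np.round(e,2),r.x.round(4),np.abs(r.fun).max().round(4),[(fk(q,r.x,s)[1].T@M).round(2).tolist() for q,p,M in d])
E
python3 kin.py
```

```text
[ 34.18578001 -15.53788447 -41.21958456 101.48752331 -10.02978772
  90.35827505 -68.66608722]
(-1, -1, -1, -1) [0. 0.] [13.3677  0.516   0.5205 13.5696] 0.0248 [[[0.0, -1.0, -0.0], [1.0, 0.0, 0.0], [-0.0, -0.0, 1.0]], [[0.0, -1.0, -0.0], [1.0, 0.0, -0.0], [0.0, -0.0, 1.0]]]
(-1, -1, -1, 1) [0. 0.] [13.3677  0.516   0.5205 13.5696] 0.0248 [[[-0.11, -0.99, -0.0], [0.99, -0.11, 0.0], [-0.0, -0.0, 1.0]], [[-0.68, 0.74, 0.0], [-0.74, -0.68, -0.0], [0.0, -0.0, 1.0]]]
(-1, 1, 1, -1) [0.01 0.26] [302.5386   1.8449   0.5911 304.0049] 0.0174 [[[0.14, -0.99, -0.0], [0.99, 0.14, -0.0], [0.0, 0.0, 1.0]], [[0.99, -0.17, -0.0], [0.17, 0.99, 0.0], [0.0, -0.0, 1.0]]]
(-1, 1, 1, 1) [0.01 0.26] [302.5386   1.8449   0.5911 304.0049] 0.0174 [[[0.03, -1.0, -0.0], [1.0, 0.03, -0.0], [0.0, 0.0, 1.0]], [[-0.84, -0.55, 0.0], [0.55, -0.84, -0.0], [0.0, -0.0, 1.0]]]
(1, -1, -1, -1) [0.19 0.16] [ 5.78539e+01 -1.36940e+00 -4.86000e-02  5.63088e+01] 0.2723 [[[-0.43, 0.9, -0.0], [-0.9, -0.43, 0.0], [-0.0, 0.0, 1.0]], [[-0.93, -0.37, 0.0], [0.37, -0.93, -0.0], [0.0, 0.0, 1.0]]]
(1, -1, -1, 1) [0.19 0.16] [ 5.78539e+01 -1.36940e+00 -4.86000e-02  5.63088e+01] 0.2723 [[[-0.33, 0.94, -0.0], [-0.94, -0.33, 0.0], [-0.0, 0.0, 1.0]], [[0.43, 0.9, -0.0], [-0.9, 0.43, 0.0], [0.0, 0.0, 1.0]]]
(1, 1, 1, -1) [0.19 0.28] [-8.36506e+01 -2.02900e+00 -6.81000e-02 -8.58248e+01] 0.274 [[[-0.56, 0.83, -0.0], [-0.83, -0.56, 0.0], [-0.0, 0.0, 1.0]], [[0.21, -0.98, -0.0], [0.98, 0.21, -0.0], [0.0, -0.0, 1.0]]]
(1, 1, 1, 1) [0.19 0.28] [-8.36506e+01 -2.02900e+00 -6.81000e-02 -8.58248e+01] 0.274 [[[-0.46, 0.89, -0.0], [-0.89, -0.46, 0.0], [-0.0, 0.0, 1.0]], [[-0.82, 0.58, 0.0], [-0.58, -0.82, -0.0], [0.0, -0.0, 1.0]]]
```

Request:
servo_tool:
  plan:
    - [1,[3,0,0],[0,0,0]]
    - [1,[3,0,0],[0,0,0]]
    - [1,[0,0,0],[0,7,0]]
    - [1,[0,0,0],[0,7,0]]
    - [1,[0,0,0],[0,7,0]]
    - [1,[0,0,0],[0,7,0]]

```text
time_s: 2.78
tool_pos: [0.4791, 0.1376, 0.2603]
tool_rot: [-175.9, -19.4, 26.9]
force: [1.0, 1.1, 2.4]
grip_width: 0.087
```

```bash
cat > kin2.py <<'E'
from kin import *
# second pose typed in (measured before)
q1=np.array([34.18578001,-15.53788447,-41.21958456,101.48752331,-10.02978772,90.35827505,-68.66608722])
D.append((q1,np.array([.3988,.0997,.2981]),None))
def fk2(q,L):
    h,L1,L2,L3,e1,e2,e3,e4=L
    A=rz(-q[0]); p=np.array([0,0,h])+A@[e1,0,0]
    A=A@ry(q[1])@rz(-q[2]); p=p+A@[e2,0,L1]; A=A@ry(q[3])@rz(-q[4]); p=p+A@[e3,0,L2]
    A=A@ry(q[5])@rz(-q[6]-90); p=p+A@[0,0,L3]+A@rz(90+q[6])@[e4,0,0]; return p,A
d=data(); print(d[-1][0].round(2),d[-1][1].round(4))
for m in ([0]*4,[1,0,0,0],[0,1,0,0],[0,1,1,0],[0,0,0,1],[0,1,1,1],[1,1,1,0]):
    m=np.r_[1,1,1,1,m]
    r=least_squares(lambda L:np.concatenate([np.concatenate([fk2(q,L*m)[0]-p for q,p,M in d]),1e-4*(L-[.35,.4,.4,.2,0,0,0,0])]),[.35,.4,.4,.2,0,0,0,0])
    print(m[4:],(r.x*m).round(4),np.abs(r.fun[:3*len(d)]).max().round(5))
E
python3 kin2.py
```

```text
[ 14.71 -17.2  -20.92 112.24 -17.97  67.76 -64.22] [0.4791 0.1376 0.2603]
[0 0 0 0] [0.2122 0.4417 0.5122 0.3425 0.     0.     0.     0.    ] 0.02363
[1 0 0 0] [0.2195 0.4625 0.4736 0.3742 0.0408 0.     0.     0.    ] 0.02316
[0 1 0 0] [2.121e-01 4.416e-01 5.120e-01 3.424e-01 0.000e+00 2.000e-04 0.000e+00
 0.000e+00] 0.02362
[0 1 1 0] [ 0.1569  0.4351  0.4932  0.3791  0.      0.0057 -0.0966  0.    ] 0.02496
[0 0 0 1] [ 0.2109  0.4417  0.4967  0.3442  0.      0.      0.     -0.0155] 0.02373
[0 1 1 1] [ 1.570e-01  4.352e-01  4.930e-01  3.791e-01  0.000e+00  5.600e-03
 -9.650e-02 -3.000e-04] 0.02496
[1 1 1 0] [ 0.1942  0.4566  0.4577  0.3814  0.0364  0.0156 -0.0361  0.    ] 0.02367
```

```bash
cat > ik.py <<'E'
from kin import *
q1=np.array([34.18578001,-15.53788447,-41.21958456,101.48752331,-10.02978772,90.35827505,-68.66608722])
D.append((q1,np.array([.3988,.0997,.2981]),None))
def fk3(q,L):
    h,L1,L2,L3,y1,y2,y3,e2,e3,e4=L
    A=rz(-q[0]); p=np.array([0,0,h])+A@[0,y1,0]
    A=A@ry(q[1])@rz(-q[2]); p=p+A@[e2,y2,L1]; A=A@ry(q[3])@rz(-q[4]); p=p+A@[e3,y3,L2]
    A=A@ry(q[5]); p=p+A@[e4,0,L3]; return p,A@rz(-q[6]-90)
def fitL(d):
    x0=np.array([.25,.45,.45,.3]+[0]*6)
    r=least_squares(lambda L:np.concatenate([np.concatenate([fk3(q,L)[0]-p for q,p,M in d])*1e3,np.r_[3*(L[:4]-x0[:4]),30*L[4:]]]),x0)
    return r.x,np.abs(r.fun[:3*len(d)]).max()
lo=np.array([-163.93,-17.29,-79.2,3.27,-89.18,5.43,-154.24]);hi=np.array([163.93,119.83,71.16,140.29,269.18,117.66,154.24])
def ik(L,g,F,q0):
    g=np.array(g)+.019*F[:,2]
    def f(q):
        p,A=fk3(q,L); return np.r_[(p-g)*50,R.from_matrix(A.T@F).as_rotvec()*10,(q-q0)*.002]
    b=None
    for k in range(6):
        s=np.clip(q0+np.random.RandomState(k).randn(7)*30*(k>0),lo+1,hi-1); r=least_squares(f,s,bounds=(lo,hi))
        if b is None or r.cost<b.cost:b=r
    return b.x,np.linalg.norm(b.fun[:3])/50,np.degrees(np.linalg.norm(b.fun[3:6])/10)
if __name__=='__main__':
    d=data(); L,e=fitL(d); print(L.round(3),e)
    for s in(1,-1):
        q=d[-1][0]
        for n,g,F in(('pick',(.499,.164,.042),frame(-64,30,s)),('lay',(.48,.1,.03),frame(116,60,-s)),('layB',(.48,.1,.03),frame(-64,60,-s)),('regrA',(.48,.1,.03),frame(-64,60,s)),('placeA',(.5,-.21,.064),frame(-77.5,30,-s)),('placeA1',(.5,-.21,.064),frame(12.5,30,-s)),('placeA3',(.5,-.21,.064),frame(102.5,30,-s))):
            x,ep,eo=ik(L,g,F,q); print(s,n,x.round(0),round(ep,4),round(eo,2)); q=x if 'lace' not in n else q
E
python3 ik.py
```

```text
[ 0.248  0.468  0.51   0.408 -0.014 -0.007 -0.005  0.003 -0.002 -0.   ] 0.055921829847829785
1 pick [  58.  -17.  -79.  128.    1.   36. -154.] 0.044 46.17
1 lay [  47.   31.  -51.  106.   -5.   66. -154.] 0.0 0.02
1 layB [ 22.  28. -68. 119.  56.  75. -48.] 0.0 0.02
1 regrA [ 28.  39. -79. 119.  65.  85. 127.] 0.0 0.03
1 placeA [ 33.  35. -57. 126.  85.  91. -59.] 0.0 0.04
1 placeA1 [134.  72. -79. 140.  25.   8. 154.] 0.0189 5.78
1 placeA3 [ 76.  78. -79.  72.  21. 105. 154.] 0.0257 41.49
-1 pick [-40.  36. -19. 107.  57.  89. -62.] 0.0 0.01
-1 lay [ 63.  53. -79. 106.  24.  70.   3.] 0.0 0.02
-1 layB [  65.  -17.  -79.  129.   -9.   39. -154.] 0.0249 20.86
-1 regrA [ 20.  26. -66. 119.  55.  74. -47.] 0.0 0.02
-1 placeA [ 27.  30. -50. 126.  82.  87. 121.] 0.0 0.03
-1 placeA1 [129.  43. -79. 139. -56.  18.  37.] 0.0002 0.14
-1 placeA3 [ 79.  80. -79.  72.  20. 105.  17.] 0.0 0.01
```

Run:
```python
from ik import *
d=data(); L,e=fitL(d); q=d[-1][0]
pre=np.array([.499,.164,.046])-.10*frame(-64,40)[:,2]
print('pre',pre)
for n,g,F in(('pre',pre,frame(-64,40,-1)),('pick',(.499,.164,.046),frame(-64,40,-1)),('lay',(.48,.1,.03),frame(116,50,1)),('lay2',(.48,.05,.03),frame(116,50,1)),('lay3',(.48,.05,.03),frame(150,50,1)),('regr',(.48,.05,.03),frame(-64,50,-1)),('regr3',(.48,.05,.03),frame(-30,50,-1)),('place',(.5,-.21,.064),frame(-77.5,40,1))):
    x,ep,eo=ik(L,g,F,q); print(n,x.round(0),round(ep,4),round(eo,2)); q=x
todo(grasp=pre+[0,0,.12],az=-64,dn=40,side=-1)
c=env.read_camera('scene'); K,r,t=KRt(c)
for z in (.0,.08,.12): print([ray(c,u,v,z).round(3).tolist() for u,v in((237,127),(248,50),(241,102))])
```

```text
pre [0.46541882 0.23285162 0.11027876]
pre [-37.  27. -26. 103.  49.  92. -54.] 0.0 0.01
pick [-32.  29. -23. 109.  53.  83. -56.] 0.0 0.0
lay [ 62.  55. -73. 102.  15.  73.  12.] 0.0 0.02
lay2 [ 65.  56. -73. 100.  16.  76.  15.] 0.0 0.0
lay3 [ 48.  62. -71.  87.  25.  96.  33.] 0.0 0.01
regr [ 22.  33. -69. 122.  67.  84. -56.] 0.0 0.02
regr3 [ 38.  -0. -73. 140.  63.  41. -26.] 0.0005 0.28
place [ 38.  24. -56. 125.  75.  76. 131.] 0.0 0.03
t 2.78 q [ 15. -17. -21. 112. -18.  68. -64.] tcp [0.4791 0.1376 0.2603] grasp pt [0.4741 0.1336 0.2782] f [1.  1.1 2.4] w 0.087
 goal tcp [0.4718 0.2198 0.2181] shift now-axes cm [ 1.48 -7.29  5.53] goal-axes [-8.19 -2.95 -3.19] turn [-55.61  26.65  74.96]
[[0.564, 0.382, 0.0], [0.774, 0.721, 0.0], [0.627, 0.481, 0.0]]
[[0.525, 0.286, 0.08], [0.719, 0.6, 0.08], [0.583, 0.378, 0.08]]
[[0.505, 0.238, 0.12], [0.691, 0.54, 0.12], [0.561, 0.326, 0.12]]
```

Request:
servo_tool:
  plan:
    - [1,[0,0,0],[-3.97,1.9,5.35]]
    - [1,[0,0,0],[-3.97,1.9,5.35]]
    - [1,[0,0,0],[-3.97,1.9,5.35]]
    - [1,[0,0,0],[-3.97,1.9,5.35]]
    - [1,[0,0,0],[-3.97,1.9,5.35]]
    - [1,[0,0,0],[-3.97,1.9,5.35]]
    - [1,[0,0,0],[-3.97,1.9,5.35]]
    - [1,[0,0,0],[-3.97,1.9,5.35]]
    - [1,[0,0,0],[-3.97,1.9,5.35]]
    - [1,[0,0,0],[-3.97,1.9,5.35]]
    - [1,[0,0,0],[-3.97,1.9,5.35]]
    - [1,[0,0,0],[-3.97,1.9,5.35]]
    - [1,[0,0,0],[-3.97,1.9,5.35]]
    - [1,[0,0,0],[-3.97,1.9,5.35]]

```text
time_s: 4.0
tool_pos: [0.5193, 0.1209, 0.2776]
tool_rot: [170.8, -34.9, -25.3]
force: [0.5, -0.2, -0.4]
grip_width: 0.0873
```

Run:
```python
from h import *
pre=np.array([.499,.164,.046])-.10*frame(-64,40)[:,2]
todo(grasp=pre,az=-64,dn=40,side=-1)
```

```text
t 4.0 q [  36.  -17.  -66.  108.   20.   68. -154.] tcp [0.5193 0.1209 0.2776] grasp pt [0.5109 0.1282 0.293 ] f [ 0.5 -0.2 -0.4] w 0.0873
 goal tcp [0.4718 0.2198 0.0981] shift now-axes cm [-17.25  -8.4    8.63] goal-axes [-20.81  -0.06   3.14] turn [-17.21  12.14  29.59]
```

```bash
cat > sim.py <<'E'
from ik import *
L=fitL(data())[0]
def jac(q):
    p,A=fk3(q,L); J=np.zeros((6,7))
    for i in range(7):
        e=np.zeros(7);e[i]=.01; P,B=fk3(q+e,L); J[:3,i]=(P-p)/.01; J[3:,i]=R.from_matrix(B@A.T).as_rotvec()/.01
    return J,p,A
def row(q,sh,tu,n=3):
    p,A=fk3(q,L); g=p+A@np.array(sh)/100.; G=A@R.from_rotvec(np.radians(tu)).as_matrix()
    for _ in range(n):
        J,p,A=jac(q); e=np.r_[g-p,R.from_matrix(G@A.T).as_rotvec()]; free=np.ones(7,bool); W=np.diag([1,1,1,.3,.3,.3])
        for k in range(4):
            Jf=W@J[:,free]; dq=np.zeros(7); dq[free]=Jf.T@np.linalg.solve(Jf@Jf.T+1e-9*np.eye(6),W@e)
            bad=free&((q+dq<lo)|(q+dq>hi)); 
            if not bad.any(): break
            free&=~bad
        q=np.clip(q+np.clip(dq,-10,10),lo,hi)
    return q
def run(q,plan):
    for n,sh,tu in plan:
        for _ in range(n): q=row(q,sh,tu)
    return q
if __name__=='__main__':
    q=q0.copy(); O=[0,0,0]
    for P in ([(3,[0,0,-3.8],O),(10,[2.9,-2.6,0],O)],[(10,[1.05,-3.6,0],O),(2,O,[0,0,-7])],[(2,[3,0,0],O),(4,O,[0,7,0])],[(14,O,[-3.97,1.9,5.35])]):
        q=run(q,P); print(q.round(0),fk3(q,L)[0].round(3))
E
python3 sim.py
```

```text
[92. 53.  0. 20. -0. 99. 16.] [-0.065 -0.921  0.285]
[92. 53. -1. 20.  1. 64. 30.] [-0.072 -1.139  0.374]
[ 61.  51.  55.  50. -10.  37.  14.] [-0.116 -1.136  0.389]
[ 74.  60.  61.  20. -24.  83. -62.] [-0.13  -1.032  0.345]
```

```bash
sed -i 's/rz(-q\[6\]-90)/rz(90-q[6])/' ik.py; python3 sim.py
python3 - <<'E'
from ik import *
d=data(); L,e=fitL(d)
pre=np.array([.499,.164,.046])-.10*frame(-64,40)[:,2]
for s in(1,-1):
  q=d[-1][0]
  for n,g,F in(('pick',(.499,.164,.046),frame(-64,40,s)),('lay',(.48,.1,.03),frame(116,50,-s)),('layB',(.48,.1,.03),frame(-64,50,-s)),('regrA',(.48,.05,.03),frame(-64,50,s)),('regrB',(.48,.05,.03),frame(116,50,s)),('place',(.5,-.21,.064),frame(-77.5,40,-s))):
    x,ep,eo=ik(L,g,F,q); print(s,n,x.round(0),round(ep,4),round(eo,2)); q=x
E
```

```text
[ 58.  -3. -20.  94.  -1.  89. -39.] [ 0.374 -0.31   0.298]
[ 25. -16. -30. 103.  -8.  90. -66.] [0.391 0.065 0.298]
[  5. -14. -11. 105.  -2.  73. -87.] [0.504 0.037 0.304]
[  54.  -16.  -68.   97.   17.   83. -151.] [0.5   0.005 0.35 ]
1 pick [-10.  39. -52. 109.  65.  95. -63.] 0.0 0.02
1 lay [ 64.  61. -79. 102.  22.  75.   6.] 0.0 0.02
1 layB [ 20.  48. -78. 118.  74.  99. 118.] 0.0 0.02
1 regrA [ 17.  27. -63. 122.  63.  79. -54.] 0.0 0.03
1 regrB [  45.   35.  -39.  101.  -12.   75. -141.] 0.0 0.01
1 place [ -60.   39.   71.  114.    0.   49. -154.] 0.0296 20.29
-1 pick [  59.  -17.  -79.  127.   -3.   38. -154.] 0.039 38.8
-1 lay [  52.   40.  -54.  102.   -4.   71. -153.] 0.0 0.01
-1 layB [ 12.  34. -65. 118.  64.  86. -58.] 0.0 0.01
-1 regrA [ 27.  44. -79. 122.  74.  94. 121.] 0.0 0.03
-1 regrB [ 57.  43. -57. 101.   0.  74.  28.] 0.0 0.01
-1 place [ 34.  22. -52. 125.  72.  74. -48.] 0.0 0.03
```

```bash
cat > plan.py <<'E'
from sim import *
def legs(wps,q=None):
    """each wp: (grasp, az, dn, side); one uniform leg each: n rows, shift (constant in world, given for first row axes) & turn."""
    o,p,M=pose(); q=np.array(o['qpos'],float) if q is None else q
    for g,az,dn,s in wps:
        p,M=fk3(q,L); T=M if az is None else frame(az,dn,s); w=R.from_matrix(M.T@T).as_rotvec(degrees=True)
        n=int(np.ceil(np.linalg.norm(w)/6.9)); 
        if n:
            q=run(q,[(n,[0,0,0],(w/n).round(2))]); print('TURN',n,(w/n).round(2),'q',q.round(0),'err',np.degrees(R.from_matrix(fk3(q,L)[1].T@T).magnitude()).round(1))
        if g is not None:
            p,M=fk3(q,L); v=M.T@(np.array(g)+.019*T[:,2]-p)*100; m=int(np.ceil(np.linalg.norm(v)/4.1))
            if m: q=run(q,[(m,(v/m).round(2),[0,0,0])]); print('SHIFT',m,(v/m).round(2),'q',q.round(0),'grasp',(fk3(q,L)[0]-.019*fk3(q,L)[1][:,2]).round(3))
    return q
E
python3 - <<'E'
from plan import *
pre=np.array([.499,.164,.046])-.10*frame(-64,40)[:,2]
for mid in ([],[((.62,.0,.33),26,85,-1)],[((.55,.1,.3),26,85,-1)],[((.6,-.1,.3),26,85,-1)]):
    print('---'); legs(mid+[((.5,.12,.3),-64,80,1),((.47,.22,.25),-64,40,1),(pre,-64,40,1)])
E
```

```text
---
TURN 22 [ 1.58 -0.36 -6.45] q [  6.   2. -30.  92.  11.  85.   1.] err 0.1
SHIFT 1 [ 0.36 -1.78 -0.44] q [  6.  -0. -30.  94.  10.  86.   2.] grasp [0.5  0.12 0.3 ]
TURN 6 [-0.   -6.67 -0.01] q [-11.  10. -43. 102.  49.  98. -34.] err 0.0
SHIFT 3 [ 3.08  0.56 -1.41] q [-20.  20. -45.  97.  51. 105. -45.] grasp [0.47 0.22 0.25]
TURN 1 [-0.01 -0.02 -0.02] q [-20.  20. -45.  97.  51. 105. -45.] err 0.0
SHIFT 4 [2.89 0.04 1.99] q [-24.  31. -43. 103.  54.  98. -58.] grasp [0.466 0.233 0.11 ]
---
TURN 10 [ 2.61 -2.39 -5.11] q [ 22.  -1. -37.  94.  -1.  81. -78.] err 0.1
SHIFT 4 [ 1.05  3.82 -0.74] q [ 26.  11. -32.  79.   4.  86. -70.] grasp [0.62 0.   0.33]
TURN 14 [-0.28 -0.84 -6.44] q [ 26.  14. -43.  79.  19.  89.  10.] err 0.1
SHIFT 5 [ 3.2  -1.14  0.04] q [ 24.   0. -48.  94.  10.  86.   2.] grasp [0.5  0.12 0.3 ]
TURN 6 [ 0.01 -6.66  0.01] q [  2.  13. -59. 102.  53. 101. -36.] err 0.0
SHIFT 3 [ 3.07  0.56 -1.41] q [-11.  25. -58.  97.  55. 109. -49.] grasp [0.47 0.22 0.25]
TURN 1 [-0.03  0.   -0.01] q [-11.  25. -58.  97.  55. 109. -49.] err 0.0
SHIFT 4 [2.89 0.04 1.98] q [-16
[... 682 characters left out ...]
. 102. -61.] grasp [0.465 0.233 0.11 ]
---
TURN 10 [ 2.61 -2.39 -5.11] q [ 22.  -1. -37.  94.  -1.  81. -78.] err 0.1
SHIFT 6 [-0.37  3.9  -0.09] q [ 32.  10. -27.  84.   2.  83. -58.] grasp [ 0.6 -0.1  0.3]
TURN 14 [-0.28 -0.84 -6.44] q [ 33.  10. -37.  85.  15.  83.  22.] err 0.1
SHIFT 6 [ 3.91  0.08 -0.69] q [ 23.   0. -46.  94.  10.  86.   2.] grasp [0.5  0.12 0.3 ]
TURN 6 [ 0.01 -6.66  0.01] q [  1.  13. -57. 102.  52. 101. -36.] err 0.0
SHIFT 3 [ 3.08  0.57 -1.42] q [-11.  25. -57.  97.  55. 109. -48.] grasp [0.47 0.22 0.25]
TURN 1 [-0.03  0.   -0.01] q [-11.  25. -57.  97.  55. 108. -48.] err 0.0
SHIFT 4 [2.89 0.04 1.99] q [-17.  36. -53. 102.  59. 102. -61.] grasp [0.466 0.233 0.11 ]
```

Option 1, the direct turn, works.

Request:
servo_tool:
  plan:
    - [1,[0,0,0],[1.6,-0.4,-6.5]]
    - [1,[0,0,0],[1.6,-0.4,-6.5]]
    - [1,[0,0,0],[1.6,-0.4,-6.5]]
    - [1,[0,0,0],[1.6,-0.4,-6.5]]
    - [1,[0,0,0],[1.6,-0.4,-6.5]]
    - [1,[0,0,0],[1.6,-0.4,-6.5]]
    - [1,[0,0,0],[1.6,-0.4,-6.5]]
    - [1,[0,0,0],[1.6,-0.4,-6.5]]
    - [1,[0,0,0],[1.6,-0.4,-6.5]]
    - [1,[0,0,0],[1.6,-0.4,-6.5]]
    - [1,[0,0,0],[1.6,-0.4,-6.5]]
    - [1,[0,0,0],[1.6,-0.4,-6.5]]
    - [1,[0,0,0],[1.6,-0.4,-6.5]]
    - [1,[0,0,0],[1.6,-0.4,-6.5]]
    - [1,[0,0,0],[1.6,-0.4,-6.5]]
    - [1,[0,0,0],[1.6,-0.4,-6.5]]
    - [1,[0,0,0],[1.6,-0.4,-6.5]]
    - [1,[0,0,0],[1.6,-0.4,-6.5]]
    - [1,[0,0,0],[1.6,-0.4,-6.5]]
    - [1,[0,0,0],[1.6,-0.4,-6.5]]

```text
time_s: 5.67
tool_pos: [0.5166, 0.1058, 0.2947]
tool_rot: [178.8, 11.4, 107.9]
force: [0.5, -1.3, -1.1]
grip_width: 0.0868
```

Run:
```python
from plan import *
pre=np.array([.499,.164,.046])-.10*frame(-64,40)[:,2]
print(pose()[0]['qpos'].round(0)); legs([((.47,.22,.25),-64,40,1),(pre,-64,40,1)])
```

```text
[  9.   2. -33.  91.  12.  87.  -6.]
TURN 6 [-0.51 -6.41 -1.25] q [ -9.  10. -43. 100.  50.  99. -31.] err 0.0
SHIFT 3 [ 3.78  0.27 -1.55] q [-20.  21. -46.  97.  51. 105. -46.] grasp [0.47 0.22 0.25]
TURN 1 [-0.01  0.02  0.01] q [-20.  21. -46.  97.  51. 105. -46.] err 0.0
SHIFT 4 [2.89 0.04 1.98] q [-24.  32. -44. 102.  55.  99. -58.] grasp [0.465 0.233 0.11 ]
```

Request:
servo_tool:
  plan:
    - [1,[0,0,0],[-0.5,-6.4,-1.25]]
    - [1,[0,0,0],[-0.5,-6.4,-1.25]]
    - [1,[0,0,0],[-0.5,-6.4,-1.25]]
    - [1,[0,0,0],[-0.5,-6.4,-1.25]]
    - [1,[0,0,0],[-0.5,-6.4,-1.25]]
    - [1,[0,0,0],[-0.5,-6.4,-1.25]]
    - [1,[3.8,0.27,-1.55],[0,0,0]]
    - [1,[3.8,0.27,-1.55],[0,0,0]]
    - [1,[3.8,0.27,-1.55],[0,0,0]]
    - [1,[2.9,0,2],[0,0,0]]
    - [1,[2.9,0,2],[0,0,0]]
    - [1,[0,0,0],[0,0,0]]

```text
time_s: 6.67
tool_pos: [0.4792, 0.2134, 0.1756]
tool_rot: [178.4, 51.7, 114.2]
force: [-1.1, -1.9, -0.5]
grip_width: 0.0868
```

Run:
```python
from plan import *
pre=np.array([.499,.164,.046])-.10*frame(-64,40)[:,2]
todo(grasp=pre,az=-64,dn=40,side=1)
```

```text
t 6.67 q [-22.  27. -45.  99.  54. 103. -53.] tcp [0.4792 0.2134 0.1756] grasp pt [0.4726 0.2268 0.1874] f [-1.1 -1.9 -0.5] w 0.0868
 goal tcp [0.4718 0.2198 0.0981] shift now-axes cm [ 6.63 -0.52  4.1 ] goal-axes [ 6.52 -0.38  4.3 ] turn [ 0.19  1.71 -1.09]
```

Request:
servo_tool:
  plan:
    - [1,[3.3,-0.2,2.1],[0,1.5,-1]]
    - [1,[3.3,-0.2,2.1],[0,0.3,0]]
    - [1,[0,0,0],[0,0,0]]

```text
time_s: 6.92
tool_pos: [0.4747, 0.2209, 0.1045]
tool_rot: [179.3, 49.8, 115.4]
force: [-0.1, -1.4, -0.2]
grip_width: 0.0873
```

Run:
```python
from plan import *
todo(grasp=(.499,.164,.046),az=-64,dn=40,side=1)
a=snap('top','t1')['image'];b=snap('scene','s1')['image']
cv2.imwrite('pics/pre.png',np.hstack([cv2.resize(a[150:330,90:290],None,fx=2,fy=2),cv2.resize(b[80:260,150:350],None,fx=2,fy=2)]))
```

```text
t 6.92 q [-23.  32. -44. 101.  55.  99. -58.] tcp [0.4747 0.2209 0.1045] grasp pt [0.4683 0.2339 0.1168] f [-0.1 -1.4 -0.2] w 0.0873
 goal tcp [0.5054 0.1509 0.0338] shift now-axes cm [ 0.47 -0.34 10.39] goal-axes [ 0.51 -0.31 10.39] turn [ 0.18 -0.2  -0.41]
```

View pics/pre.png

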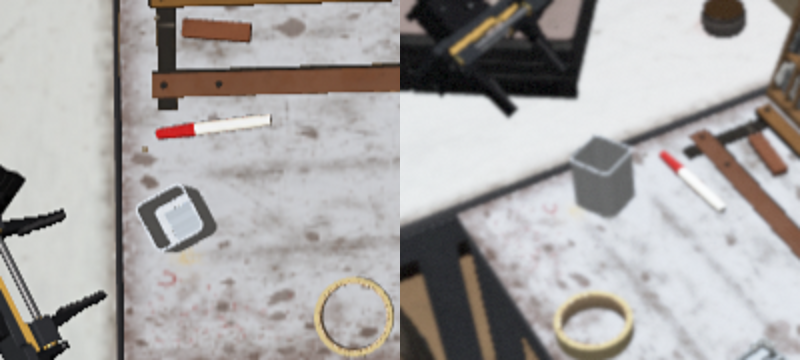

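The crop shows fingertips at px (121,256) and (141,296), with the cup rim undisturbed around (178,258). I'll compare these with the projected TCP.

Run:
```python
from h import *
c=env.read_camera('top'); o,p,M=pose()
print(proj(c,[p,p+M[:,1]*.0435,p-M[:,1]*.0435,p+M[:,1]*.058,p-M[:,1]*.058,[.499,.164,.076]]).round(1))
A=frame(26,90)  # rim outline
w=R.from_euler('z',25.8,degrees=True).as_matrix()
i=c['image'].copy()
s=cv2.resize(i[225:310,100:215],None,fx=6,fy=6,interpolation=cv2.INTER_CUBIC)
def draw(P,col):
    q=((proj(c,P)-[100,225]+.5)*6-.5).astype(int); cv2.polylines(s,[q],True,col,1)
for z,col in((.076,(0,0,255)),(0,(255,0,0))):
    draw(np.array([[.499,.164,z]])+np.array([[a*.03,b*.03,0] for a,b in((1,1),(1,-1),(-1,-1),(-1,1))])@w.T,col)
cv2.imwrite('pics/ov.png',s)
```

```text
[[144.4 269.1]
 [135.3 251.2]
 [153.5 287.1]
 [132.3 245.2]
 [156.5 293.1]
 [175.5 259.2]]
```

View pics/ov.png

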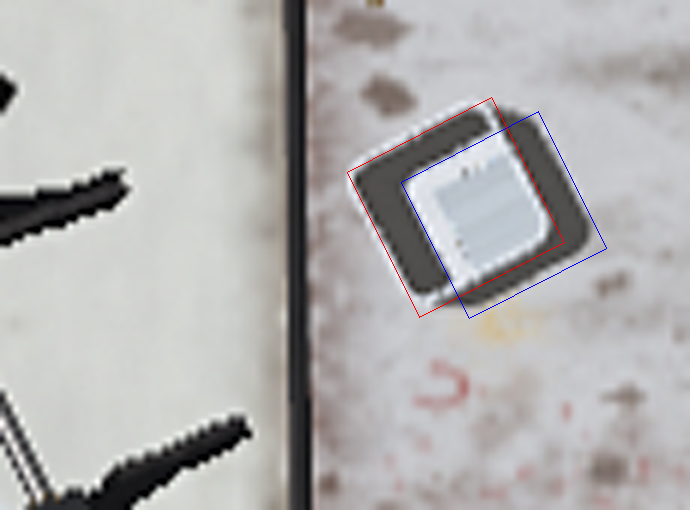

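The rim overlay fits to about 1–2 mm. The visible fingertips sit about 13 px behind the projected TCP, so I'm triangulating them with both cameras.

Run:
```python
from h import *
a=env.read_camera('top'); b=env.read_camera('scene'); o,p,M=pose()
P=[]
for c in(a,b):
    K,r,t=KRt(c); P.append(K@np.c_[r,t])
for u,v in(((121,255),(233,110)),((141.7,296.7),(207.5,135)),((121,255),(207.5,135)),((141.7,296.7),(233,110))):
    X=cv2.triangulatePoints(P[0],P[1],np.array(u,float).reshape(2,1),np.array(v,float).reshape(2,1)).ravel(); X=X[:3]/X[3]
    print(X.round(4),'in tool frame mm',(M.T@(X-p)*1e3).round(1),'reproj',proj(a,X).round(1),proj(b,X).round(1))
print('tcp in scene',proj(b,p))
```

```text
[0.507  0.2563 0.1598] in tool frame mm [-25.6  41.9 -43.7] reproj [[121.1 254.8]] [[232.8 110. ]]
[0.4192 0.2193 0.1439] in tool frame mm [-11.7 -53.6 -38.5] reproj [[141.7 296.7]] [[207.5 135. ]]
[0.4809 0.303  0.0632] in tool frame mm [ 82.6  36.8 -22.2] reproj [[115.2 269.1]] [[219.7 134.2]]
[0.4465 0.177  0.2362] in tool frame mm [-114.3  -45.6  -59.8] reproj [[148.7 283.1]] [[220.9 109. ]]
tcp in scene [[230.10101454 136.74918626]]
```

Run:
```python
from h import *
o,p,M=pose(); out=[]
for n,x0,y0 in(('top',85,225),('scene',160,60)):
    c=env.read_camera(n); s=cv2.resize(c['image'][y0:y0+100,x0:x0+100],None,fx=4,fy=4,interpolation=cv2.INTER_CUBIC)
    for k in(0,.0435,-.0435):
        for z in(0,-.05):
            q=((proj(c,p+M[:,1]*k+M[:,2]*z)[0]-[x0,y0]+.5)*4).astype(int); cv2.circle(s,tuple(int(v) for v in q),4,(0,0,255) if z==0 else (255,0,0),1)
    out.append(s)
cv2.imwrite('pics/fing.png',np.hstack(out)); print(p,o['time_s'])
```

```text
[0.47752104 0.22330597 0.11117765] 7.1667
```

View pics/fing.png

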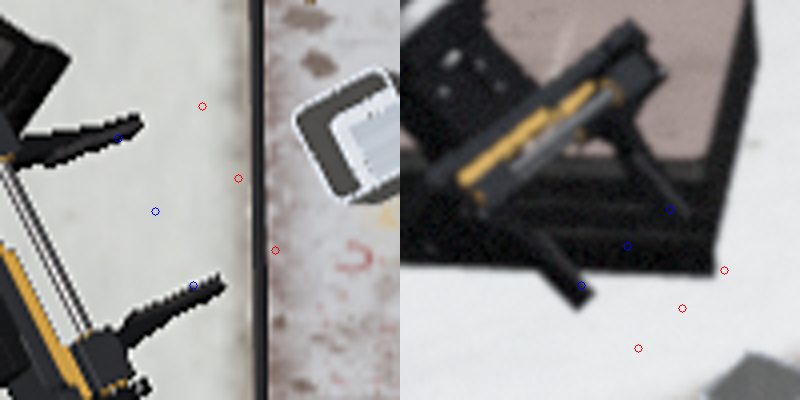

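Request:
servo_tool:
  plan:
    - [1,[0,0,0],[0,0,0]]
    - [1,[0,0,0],[0,0,0]]
    - [1,[0,0,0],[0,0,0]]

```text
time_s: 7.52
tool_pos: [0.4782, 0.2237, 0.1138]
tool_rot: [177.9, 49.8, 114.2]
force: [0.5, 0.2, 0.3]
grip_width: 0.087
```

Run:
```python
from h import *
for k in range(3):
    o,p,M=pose(); print(o['time_s'],p.round(4),np.round(o['tool_rot'],1),o['qpos'].round(2),o['joint_velocities'].round(2)); env.read_camera('scene')
```

```text
7.5167 [0.4782 0.2237 0.1138] [177.9  49.8 114.2] [-23.02  31.11 -44.35 100.99  55.04  99.02 -58.03] [ 0.1  -0.84  0.06 -0.26  0.06  0.2   0.11]
7.5667 [0.4782 0.2237 0.1138] [177.9  49.8 114.2] [-23.03  31.11 -44.35 100.99  55.05  99.02 -58.04] [-0.11  0.4   0.1   0.13  0.   -0.23 -0.18]
7.6167 [0.4781 0.2237 0.1135] [177.9  49.7 114.3] [-23.03  31.13 -44.34 101.    55.04  99.01 -58.04] [-0.02  0.35  0.14  0.22 -0.04 -0.29 -0.03]
```

```bash
cat > tri.py <<'E'
from h import *
def tri(a,b,u,v):
    P=[]
    for c in(a,b):
        K,r,t=KRt(c); P.append(K@np.c_[r,t])
    X=cv2.triangulatePoints(P[0],P[1],np.array(u,float).reshape(2,1),np.array(v,float).reshape(2,1)).ravel(); X=X[:3]/X[3]
    return X,np.abs(np.r_[proj(a,X)[0]-u,proj(b,X)[0]-v]).max()
E
python3 - <<'E'
from tri import *
a=env.read_camera('top'); b=env.read_camera('scene'); o,p,M=pose()
T=[tri(a,b,*x) for x in (((120,255),(232.5,113)),((140.5,296.2),(205.7,135.7)))]
for X,e in T: print(X.round(4),'tool mm',(M.T@(X-p)*1e3).round(1),e.round(2))
print('mid',((T[0][0]+T[1][0])/2).round(4))
print('base top',[ray(a,258,455,z).round(3) for z in(0,.1,.3)],'scene flange',[ray(b,78,312,z).round(3) for z in (0,.05)])
# cross-check objects: cup rim corners in both, tape centre, pen
print('tape',tri(a,b,(267,308),(247,242)),'nozzle',tri(a,b,(344.6,255.6),(331,270)))
i=np.vstack([cv2.resize(b['image'][90:190,180:380],None,fx=3,fy=3,interpolation=cv2.INTER_CUBIC)])
for z in(.076,0):
    w=R.from_euler('z',25.8,degrees=True).as_matrix(); print(z,proj(b,np.array([[.499,.164,z]])+np.array([[s*.03,t*.03,0] for s,t in((1,1),(1,-1),(-1,-1),(-1,1))])@w.T).round(1).tolist())
E
```

```text
[0.5077 0.2632 0.146 ] tool mm [ -9.8  44.8 -38.1] 0.11
[0.4182 0.2243 0.1387] tool mm [ -3.3 -52.8 -37.8] 0.93
mid [0.4629 0.2438 0.1424]
base top [array([ 0.047, -0.001,  0.   ]), array([ 0.076, -0.012,  0.1  ]), array([ 0.133, -0.035,  0.3  ])] scene flange [array([-0.006, -0.005,  0.   ]), array([-0.004, -0.047,  0.05 ])]
tape (array([ 0.38434423, -0.03082544,  0.01750715]), np.float64(0.135746407365275)) nozzle (array([ 0.49938686, -0.21153028,  0.03130762]), np.float64(0.10291140576327962))
0.076 [[247.6, 147.2], [266.9, 155.7], [252.5, 169.3], [233.0, 160.4]]
0 [[250.1, 169.6], [268.7, 178.1], [254.9, 191.7], [236.0, 182.9]]
```

The cameras agree with each other on the base, the tape and the cup, yet the open fingertips appear about 38 mm behind the stated TCP. I'll shut the fingers here and see where the shut tips lie.

Request:
servo_tool:
  plan:
    - [0,[0,0,0],[0,0,0]]
    - [0,[0,0,0],[0,0,0]]
    - [0,[0,0,0],[0,0,0]]
    - [0,[0,0,0],[0,0,0]]
    - [0,[0,0,0],[0,0,0]]
    - [0,[0,0,0],[0,0,0]]
    - [0,[0,0,0],[0,0,0]]
    - [0,[0,0,0],[0,0,0]]
  force: 25

```text
time_s: 8.43
tool_pos: [0.4776, 0.2233, 0.1122]
tool_rot: [178.2, 49.8, 114.5]
force: [-0.4, -0.1, 0.3]
grip_width: 0.0413
```

Run:
```python
from h import *
o,p,M=pose(); out=[]
print(p,o['grip_width'])
for n,x0,y0 in(('top',85,225),('scene',160,60)):
    c=env.read_camera(n); s=cv2.resize(c['image'][y0:y0+100,x0:x0+100],None,fx=4,fy=4,interpolation=cv2.INTER_CUBIC)
    for z in(0,-.02,-.04,-.07):
            q=((proj(c,p+M[:,2]*z)[0]-[x0,y0]+.5)*4).astype(int); cv2.circle(s,tuple(int(v) for v in q),3,(0,0,255) if z==0 else (255,0,0),1)
    out.append(s)
cv2.imwrite('pics/shut.png',np.hstack(out))
```

```text
[0.47755295 0.22332193 0.11220537] 0.041332187726536226
```

View pics/shut.png

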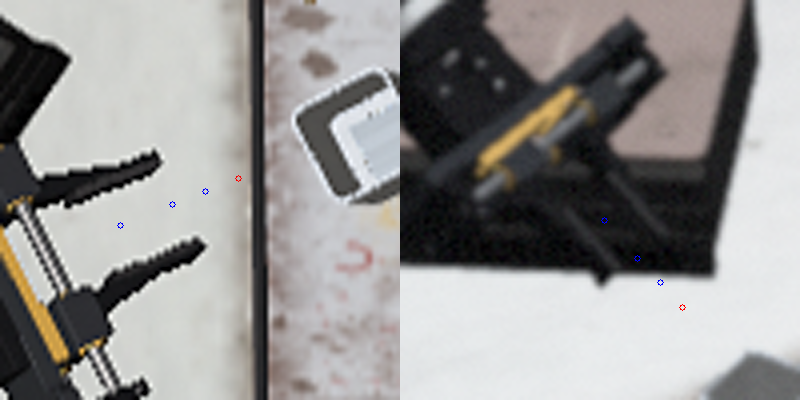

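Run:
```python
from tri import *
a=env.read_camera('top'); b=env.read_camera('scene'); o,p,M=pose()
for x in (((125,263.5),(226.2,118.7)),((135.5,285.3),(210.7,130.3))):
    X,e=tri(a,b,*x); print(X.round(4),'tool mm',(M.T@(X-p)*1e3).round(1),e.round(2))
```

```text
[0.4879 0.2552 0.1415] tool mm [ -6.4  23.9 -37.1] 0.77
[0.4391 0.2356 0.1388] tool mm [ -2.8 -28.7 -38.8] 1.98
```

```bash
sed -i "s/np.array(grasp)+T\[:,2\]\*.019/np.array(grasp)-T@OFF/; s/(p-.019\*M\[:,2\])/(p+M@OFF)/; s/^def frame/OFF=np.array([-.003,-.001,-.056])\ndef frame/" h.py; sed -i "s/np.array(g)+.019\*T\[:,2\]-p/np.array(g)-T@OFF-p/; s/(fk3(q,L)\[0\]-.019\*fk3(q,L)\[1\]\[:,2\])/(fk3(q,L)[0]+fk3(q,L)[1]@OFF)/" plan.py; sed -i "s/g=np.array(g)+.019\*F\[:,2\]/g=np.array(g)-F@OFF/" ik.py; grep -c OFF h.py plan.py ik.py
python3 - <<'E'
from plan import *
todo(grasp=(.5,.164,.046),az=-64,dn=40,side=1); q=pose()[0]['qpos']
legs([((.5,.164,.046),-64,40,1),((.5,.164,.2),None,0,0),(None,-64,90,1),((.47,.04,.12),116,50,-1),((.47,.04,.036),116,50,-1),((.47,.04,.2),None,0,0),((.47,.04,.15),-64,50,1),((.47,.04,.03),None,0,0),((.49,-.05,.25),None,0,0),((.5,-.15,.25),-77.5,65,1),(None,12.5,65,1),(None,12.5,65,1),((.5,-.21,.2),-77.5,40,-1),((.5,-.21,.064),None,0,0)])
E
```

```text
h.py:3
plan.py:2
ik.py:1
t 8.63 q [-23.  31. -44. 101.  55.  99. -58.] tcp [0.4776 0.2233 0.1122] grasp pt [0.4581 0.2593 0.1506] f [0.6 0.3 0.5] w 0.0256
 goal tcp [0.5189 0.1276 0.0077] shift now-axes cm [ 1.25 -0.67 14.69] goal-axes [ 1.31 -0.48 14.7 ] turn [ 0.66 -0.21 -1.  ]
TURN 1 [ 0.66 -0.21 -1.  ] q [-23.  32. -44. 100.  55. 100. -57.] err 0.0
SHIFT 4 [ 0.33 -0.12  3.67] q [-17.  36. -39. 110.  63.  87. -60.] grasp [0.5   0.164 0.046]
SHIFT 4 [-2.95 -0.   -2.47] q [-12.  21. -44. 106.  55.  94. -46.] grasp [0.5   0.164 0.2  ]
TURN 8 [-0.    6.25  0.  ] q [ 22.   8. -42. 100.   6.  74.   5.] err 0.0
TURN 6 [-0.    6.67 -0.  ] q [ 37.  27. -38.  91. -20.  86.  30.] err 0.0
SHIFT 3 [-2.26 -2.71  1.7 ] q [ 43.  26. -36. 103. -18.  80.  40.] grasp [0.47 0.04 0.12]
TURN 1 [-0.   -0.02 -0.  ] q [ 43.  26. -36. 103. -18.  80.  40.] err 0.0
SHIFT 3 [-1.8  -0.    2.15] q [ 41.  33. -34. 105. -15.  72.  42.] grasp [0.47  0.04  0.036]
SHIFT 5 [ 2.11 -0.   -2.51] q [ 45.  20. -38.  99. -21.  88.  37.] grasp [0.47 0.04 0.2 ]
TURN 12 [-0.   -6.67 -0.  ] q [ 22.   7. -70. 116.  44.  83. -37
[... 154 characters left out ...]
5.  75. -55.] grasp [0.47 0.04 0.03]
SHIFT 6 [-3.5  -0.36 -1.85] q [ 42. -10. -61. 118.  34.  66.  -7.] grasp [ 0.49 -0.05  0.25]
TURN 3 [2.42 4.99 3.81] q [ 45.  -1. -58. 107.  25.  75.  -7.] err 0.0
SHIFT 3 [-2.57 -0.65  1.47] q [ 50.  -2. -52. 108.  25.  69.   3.] grasp [ 0.5  -0.15  0.25]
TURN 14 [-2.72  0.   -5.83] q [ 28. -12.  -1. 118. -19.  56. 139.] err 0.1
TURN 1 [0.03 0.03 0.05] q [ 28. -12.  -1. 118. -19.  56. 139.] err 0.0
TURN 17 [ 1.22  3.42 -5.48] q [  8.   3. -29. 118.  53.  77. 151.] err 0.1
SHIFT 3 [0.95 0.5  2.78] q [ 13.   3. -24. 121.  57.  68. 153.] grasp [ 0.5  -0.21  0.2 ]
SHIFT 4 [-2.6   0.    2.18] q [ 11.  18. -22. 126.  69.  63. 134.] grasp [ 0.5   -0.21   0.064]
```

Request:
servo_tool:
  plan:
    - [1,[1.2,-0.6,0],[0.6,0,-1]]
    - [1,[0,0,0],[0,0,0]]
    - [1,[0,0,0],[0,0,0]]
    - [1,[0,0,0],[0,0,0]]
    - [1,[0,0,0],[0,0,0]]
    - [1,[0,0,0],[0,0,0]]
    - [1,[0,0,0],[0,0,0]]
    - [1,[0,0,0],[0,0,0]]
    - [1,[0,0,0],[0,0,0]]
    - [1,[0,0,0],[0,0,0]]
    - [1,[0,0,0],[0,0,0]]
    - [1,[0,0,0],[0,0,0]]
    - [1,[0,0,0],[0,0,0]]
    - [1,[0,0,2],[0,0,0]]
    - [1,[0,0,2],[0,0,0]]
    - [1,[0,0,2],[0,0,0]]
    - [1,[0,0,0],[0,0,0]]

```text
time_s: 10.05
tool_pos: [0.489, 0.1881, 0.0626]
tool_rot: [179.9, 49.7, 116.1]
force: [0.3, -0.8, 0.1]
grip_width: 0.0868
```

Run:
```python
from h import *
todo(grasp=(.5,.164,.046),az=-64,dn=40,side=1)
```

```text
t 10.05 q [-21.  33. -43. 105.  57.  94. -59.] tcp [0.489  0.1881 0.0626] grasp pt [0.47   0.2242 0.1012] f [ 0.3 -0.8  0.1] w 0.0868
 goal tcp [0.5189 0.1276 0.0077] shift now-axes cm [-0.18  0.    8.7 ] goal-axes [-0.13  0.04  8.7 ] turn [ 0.21 -0.34  0.09]
```

Request:
servo_tool:
  plan:
    - [1,[0,0,2.2],[0,0,0]]
    - [1,[0,0,2.2],[0,0,0]]
    - [1,[0,0,2.2],[0,0,0]]
    - [1,[0,0,1.5],[0,0,0]]
    - [1,[0,0,0],[0,0,0]]

```text
time_s: 10.47
tool_pos: [0.5175, 0.1355, 0.0105]
tool_rot: [179.5, 49.5, 116.0]
force: [0.3, 0.6, -0.6]
grip_width: 0.0872
```

Run:
```python
from h import *
todo(grasp=(.5,.164,.046),az=-64,dn=40,side=1)
o=[cv2.resize(snap(n,n+'g')['image'][y:y+100,x:x+100],None,fx=4,fy=4,interpolation=cv2.INTER_CUBIC) for n,x,y in(('top',120,210),('scene',200,90))]
cv2.imwrite('pics/g.png',np.hstack(o))
```

```text
t 10.47 q [-17.  35. -40. 109.  62.  87. -60.] tcp [0.5175 0.1355 0.0105] grasp pt [0.4984 0.1714 0.0492] f [ 0.3  0.6 -0.6] w 0.0872
 goal tcp [0.5189 0.1276 0.0077] shift now-axes cm [-0.28 -0.23  0.77] goal-axes [-0.28 -0.23  0.77] turn [ 0.49 -0.5   0.01]
```

View pics/g.png

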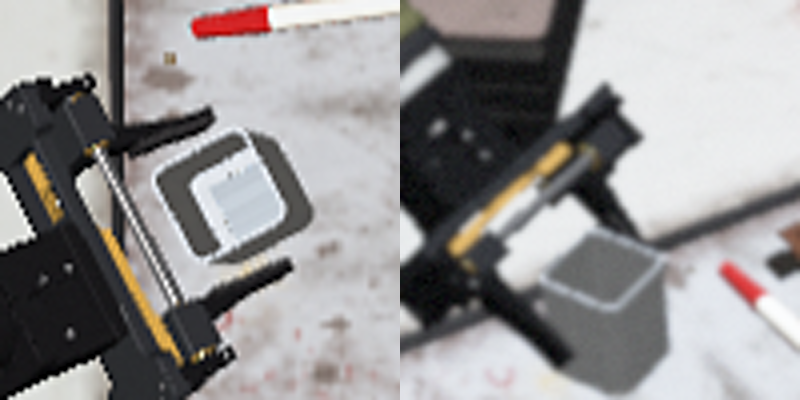

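The fingers straddle the cup, with tips at (212,115) and (292,265) in the left panel. They need about 8 mm more advance, which agrees with the corrected offset.

Request:
servo_tool:
  plan:
    - [1,[-0.2,-0.2,0.8],[0,0,0]]
    - [1,[0,0,0],[0,0,0]]
    - [0,[0,0,0],[0,0,0]]
    - [0,[0,0,0],[0,0,0]]
    - [0,[0,0,0],[0,0,0]]
    - [0,[0,0,0],[0,0,0]]
    - [0,[0,0,0],[0,0,0]]
    - [0,[0,0,0],[0,0,0]]
    - [0,[0,0,0],[0,0,0]]
    - [0,[0,0,0],[0,0,0]]
    - [0,[0,0,0],[0,0,0]]
  force: 30

```text
time_s: 11.48
tool_pos: [0.5192, 0.1378, 0.0109]
tool_rot: [178.8, 49.2, 116.0]
force: [0.7, -0.2, -0.3]
grip_width: 0.0598
```

Run:
```python
from plan import *
todo(grasp=(.5,.164,.046),az=-64,dn=40,side=1)
legs([((.5,.164,.2),None,0,0),(None,-64,90,1),((.47,.04,.15),116,50,-1)])
```

```text
t 11.48 q [-17.  35. -40. 110.  62.  87. -60.] tcp [0.5192 0.1378 0.0109] grasp pt [0.4996 0.1731 0.0497] f [ 0.7 -0.2 -0.3] w 0.0598
 goal tcp [0.5189 0.1276 0.0077] shift now-axes cm [-0.35 -0.5   0.88] goal-axes [-0.34 -0.48  0.89] turn [ 1.21 -0.84 -0.01]
SHIFT 4 [-2.98 -0.04 -2.3 ] q [-11.  20. -44. 107.  55.  92. -46.] grasp [0.5   0.164 0.2  ]
TURN 8 [0.14 6.14 0.06] q [ 22.   8. -42. 100.   6.  74.   5.] err 0.1
TURN 6 [-0.    6.67  0.01] q [ 37.  27. -38.  91. -20.  86.  30.] err 0.0
SHIFT 3 [-1.62 -2.75  0.91] q [ 44.  24. -37. 101. -19.  83.  39.] grasp [0.47 0.04 0.15]
```

Request:
servo_tool:
  plan:
    - [0,[-1,0,-0.8],[0,0,0]]
    - [0,[-2.3,0,-1.9],[0,0,0]]
    - [0,[-2.9,0,-2.4],[0,0,0]]
    - [0,[-2.9,0,-2.4],[0,0,0]]
    - [0,[-2.9,0,-2.4],[0,0,0]]
    - [0,[0,0,0],[0.2,6.5,0]]
    - [0,[0,0,0],[0.2,6.5,0]]
    - [0,[0,0,0],[0.1,6.5,0]]
    - [0,[0,0,0],[0.1,6.5,0]]
    - [0,[0,0,0],[0.1,6.5,0]]
    - [0,[0,0,0],[0.1,6.5,0]]
    - [0,[0,0,0],[0.1,6.5,0]]
    - [0,[0,0,0],[0,6.5,0]]
    - [0,[0,0,0],[0,6.5,0]]
    - [0,[0,0,0],[0,6.5,0]]
    - [0,[0,0,0],[0,6.5,0]]
    - [0,[0,0,0],[0,6.5,0]]
    - [0,[0,0,0],[0,6.5,0]]

```text
time_s: 12.98
tool_pos: [0.5148, 0.1439, 0.1918]
tool_rot: [178.4, -37.9, 119.7]
force: [0.9, 0.5, -2.6]
grip_width: 0.0599
```

Run:
```python
from plan import *
todo(grasp=(.47,.04,.12),az=116,dn=50,side=-1)
legs([((.47,.04,.12),116,50,-1)])
```

```text
t 12.98 q [ 35.  24. -39.  90. -20.  88.  30.] tcp [0.5148 0.1439 0.1918] grasp pt [0.5307 0.1107 0.2341] f [ 0.9  0.5 -2.6] w 0.0599
 goal tcp [0.4541 0.0749 0.079 ] shift now-axes cm [-9.29 -8.89  6.81] goal-axes [-9.96 -8.48  6.36] turn [-0.66  2.08  2.87]
TURN 1 [-0.66  2.08  2.87] q [ 36.  24. -38.  90. -21.  88.  28.] err 0.0
SHIFT 4 [-2.49 -2.12  1.59] q [ 42.  26. -35. 103. -19.  80.  40.] grasp [0.47 0.04 0.12]
```

Request:
servo_tool:
  plan:
    - [0,[0,0,0],[-0.6,2.4,2.9]]
    - [0,[-2.5,-2.1,1.6],[0,0,0]]
    - [0,[-2.5,-2.1,1.6],[0,0,0]]
    - [0,[-2.5,-2.1,1.6],[0,0,0]]
    - [0,[-2.5,-2.1,1.6],[0,0,0]]
    - [0,[0,0,0],[0,0,0]]

```text
time_s: 13.48
tool_pos: [0.4533, 0.0632, 0.0709]
tool_rot: [-179.9, -40.4, 115.5]
force: [-0.5, 0.1, -3.3]
grip_width: 0.06
```

Run:
```python
from plan import *
todo(grasp=(.47,.04,.042),az=116,dn=49.2,side=-1)
legs([((.47,.04,.042),116,49.2,-1)])
```

```text
t 13.48 q [ 43.  27. -35. 103. -18.  80.  41.] tcp [0.4533 0.0632 0.0709] grasp pt [0.4691 0.028  0.1116] f [-0.5  0.1 -3.3] w 0.06
 goal tcp [0.4539 0.0754 0.0016] shift now-axes cm [-3.67  0.58  5.97] goal-axes [-3.72  0.58  5.94] turn [ 0.26  0.41 -0.41]
TURN 1 [ 0.26  0.41 -0.41] q [ 43.  27. -35. 102. -18.  80.  41.] err 0.0
SHIFT 2 [-1.86  0.29  2.97] q [ 41.  33. -34. 104. -16.  73.  42.] grasp [0.47  0.04  0.042]
```

Request:
servo_tool:
  plan:
    - [0,[-1.8,2.6,2.1],[0.3,0.4,-0.4]]
    - [0,[-1.8,0,2.1],[0,0,0]]
    - [0,[0,0,0],[0,0,0]]

```text
time_s: 13.73
tool_pos: [0.4767, 0.0695, 0.014]
tool_rot: [-179.9, -40.4, 115.8]
force: [-0.9, -0.5, -2.1]
grip_width: 0.0596
```

Run:
```python
from plan import *
todo(grasp=(.4915,.039,.038),az=116,dn=49.2,side=-1)
o=[cv2.resize(snap(n,n+'l')['image'][y:y+100,x:x+100],None,fx=4,fy=4,interpolation=cv2.INTER_CUBIC) for n,x,y in(('top',180,210),('scene',220,150))]
cv2.imwrite('pics/l.png',np.hstack(o))
```

```text
t 13.73 q [ 40.  34. -34. 101. -16.  75.  41.] tcp [0.4767 0.0695 0.014 ] grasp pt [0.4927 0.0343 0.0546] f [-0.9 -0.5 -2.1] w 0.0596
 goal tcp [ 0.4754  0.0744 -0.0024] shift now-axes cm [-0.69  0.1   1.57] goal-axes [-0.7   0.1   1.57] turn [ 0.02  0.36 -0.16]
```

View pics/l.png

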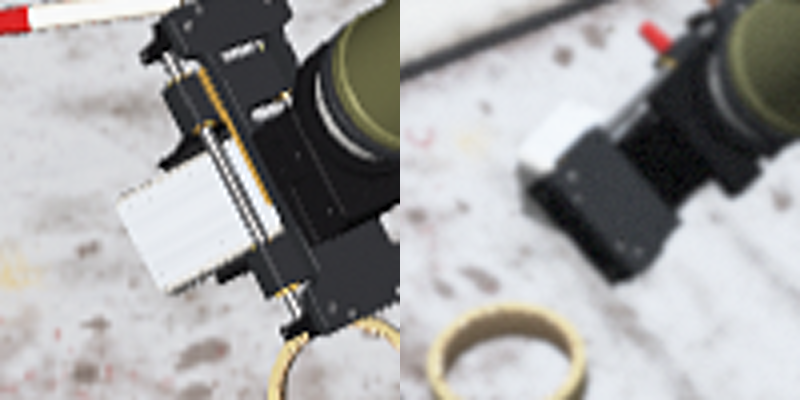

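The cup is held with its axis level, base towards the left, clear of the tape and pen. I'll lower it gently.

Request:
servo_tool:
  plan:
    - [0,[-0.4,0,0.45],[0,0.3,0]]
    - [0,[-0.4,0,0.45],[0,0,0]]
    - [0,[0,0,0],[0,0,0]]

```text
time_s: 14.08
tool_pos: [0.4818, 0.0705, 0.0098]
tool_rot: [179.3, -40.5, 116.4]
force: [-0.1, -0.1, -2.3]
grip_width: 0.0601
```

Run:
```python
from plan import *
todo(grasp=(.4915,.039,.038),az=116,dn=49.2,side=-1)
```

```text
t 14.08 q [ 40.  34. -34. 100. -16.  74.  41.] tcp [0.4818 0.0705 0.0098] grasp pt [0.4975 0.0352 0.0505] f [-0.1 -0.1 -2.3] w 0.0601
 goal tcp [ 0.4754  0.0744 -0.0024] shift now-axes cm [-0.32 -0.42  1.34] goal-axes [-0.33 -0.41  1.34] turn [0.42 0.35 0.28]
```

Request:
servo_tool:
  plan:
    - [0,[-0.4,-0.3,0.5],[0.4,0.3,0.3]]
    - [0,[-0.4,0,0.45],[0,0,0]]

```text
time_s: 14.25
tool_pos: [0.4806, 0.0688, -0.0011]
tool_rot: [179.8, -40.6, 116.1]
force: [0.1, -0.6, -2.3]
grip_width: 0.0599
```

Request:
servo_tool:
  plan:
    - [0,[-0.3,0,0.4],[0,0,0]]

```text
time_s: 14.33
tool_pos: [0.481, 0.0691, -0.0039]
tool_rot: [179.8, -40.7, 116.1]
force: [-1.8, -11.2, 34.8]
grip_width: 0.0599
```

Request:
servo_tool:
  plan:
    - [0,[0.07,0,-0.08],[0,0,0]]
    - [0,[0,0,0],[0,0,0]]

```text
time_s: 14.5
tool_pos: [0.4819, 0.0685, -0.0022]
tool_rot: [179.7, -40.7, 116.1]
force: [-0.1, 0.1, -1.6]
grip_width: 0.0596
```

Request:
servo_tool:
  plan:
    - [0.85,[0,0,0],[0,0,0]]
    - [0.85,[0,0,0],[0,0,0]]
    - [0.85,[0,0,0],[0,0,0]]
    - [0.85,[0,0,0],[0,0,0]]
    - [0.85,[0,0,0],[0,0,0]]

```text
time_s: 14.92
tool_pos: [0.4814, 0.0697, -0.0022]
tool_rot: [179.7, -40.8, 116.2]
force: [1.0, 0.6, -0.3]
grip_width: 0.0733
```

Run:
```python
from plan import *
todo(grasp=(.4915,.039,.15),az=116,dn=49.2,side=-1)
```

```text
t 14.92 q [ 40.  36. -33. 100. -15.  74.  41.] tcp [ 0.4814  0.0697 -0.0022] grasp pt [0.4974 0.0343 0.0382] f [ 1.   0.6 -0.3] w 0.0733
 goal tcp [0.4754 0.0744 0.1096] shift now-axes cm [ 7.82 -0.3  -8.01] goal-axes [ 7.82 -0.34 -8.02] turn [ 0.19 -0.02  0.13]
```

Run:
```python
from plan import *
T=frame(-64,50,1); g=np.array([.492,.045,.03])
pre=g-.1*T[:,2]
P=frame(-77.5,40,-1)
for mid in([((.49,.06,.2),None,0,0)],[((.53,.03,.2),None,0,0)],[((.56,.08,.22),None,0,0)]):
    print('--'); legs(mid+[(None,-64,88,1),(pre,-64,50,1),(g,-64,50,1),((.49,-.05,.25),None,0,0),((.5,-.15,.25),-77.5,65,1),(None,12.5,65,1),((.5,-.21,.2),-77.5,40,-1),((.5,-.21,.068),None,0,0)])
```

```text
--
SHIFT 5 [ 2.51  0.1  -2.1 ] q [ 42.  22. -37.  97. -21.  87.  35.] grasp [0.49 0.06 0.2 ]
TURN 7 [ 0.03 -6.12  0.01] q [ 28.   0. -44. 107.   2.  72.  10.] err 0.0
TURN 6 [ 0.   -6.33 -0.01] q [  9.  10. -58. 113.  45.  84. -38.] err 0.0
SHIFT 3 [ 1.51 -0.16  2.97] q [  7.  19. -55. 119.  53.  78. -48.] grasp [0.464 0.103 0.107]
TURN 1 [ 0.01 -0.    0.03] q [  7.  19. -55. 119.  53.  78. -48.] err 0.0
SHIFT 3 [0.   0.   3.34] q [  8.  26. -48. 123.  64.  71. -53.] grasp [0.492 0.045 0.03 ]
SHIFT 6 [-3.43 -0.72 -1.9 ] q [ 28.  -7. -50. 118.  37.  68. -10.] grasp [ 0.49 -0.05  0.25]
TURN 3 [2.42 4.98 3.8 ] q [ 32.  -1. -45. 107.  25.  75.  -7.] err 0.0
SHIFT 3 [-2.57 -0.66  1.45] q [ 37.  -2. -39. 109.  25.  69.   3.] grasp [ 0.5  -0.15  0.25]
TURN 14 [-2.72 -0.   -5.83] q [ 23. -12.   4. 118. -18.  56. 138.] err 0.1
TURN 17 [ 1.21  3.42 -5.48] q [  3.   3. -23. 118.  52.  77. 151.] err 0.1
SHIFT 3 [0.96 0.5  2.78] q [  8.   3. -18. 122.  57.  67. 153.] grasp [ 0.5  -0.21  0.2 ]
SHIFT 4 [-2.52  0.    2.13] q [  7.  17. -17. 126.  68.  62. 134.] grasp [ 0.5   -0.21   0.068]
--
SHIFT 
[... 1478 characters left out ...]
 -46.] err 0.0
SHIFT 3 [-0.01  0.01  3.33] q [ -2.  22. -37. 123.  59.  67. -50.] grasp [0.492 0.045 0.03 ]
SHIFT 6 [-3.43 -0.73 -1.9 ] q [ 12.  -6. -34. 119.  39.  69. -12.] grasp [ 0.49 -0.05  0.25]
TURN 3 [2.42 4.98 3.8 ] q [ 16.  -1. -29. 108.  25.  75.  -8.] err 0.0
SHIFT 3 [-2.57 -0.65  1.45] q [ 21.  -2. -23. 109.  25.  70.   2.] grasp [ 0.5  -0.15  0.25]
TURN 14 [-2.72 -0.   -5.83] q [  8. -13.  17. 119. -14.  55. 134.] err 0.1
TURN 17 [ 1.21  3.42 -5.48] q [-11.   2.  -9. 119.  52.  76. 151.] err 0.1
SHIFT 3 [0.96 0.5  2.78] q [ -6.   3.  -4. 122.  57.  67. 153.] grasp [ 0.5  -0.21  0.2 ]
SHIFT 4 [-2.53 -0.    2.12] q [ -6.  16.  -4. 127.  66.  58. 135.] grasp [ 0.5   -0.21   0.068]
```

Request:
servo_tool:
  plan:
    - [1,[0,0,-1.5],[0,0,0]]
    - [1,[0,0,-2.5],[0,0,0]]
    - [1,[0,0,-3.3],[0,0,0]]
    - [1,[0,0,-3.3],[0,0,0]]
    - [1,[3.1,0.1,0],[0,0,0]]
    - [1,[3.1,0.1,0],[0,0,0]]
    - [1,[3.1,0.1,0],[0,0,0]]
    - [1,[3.1,0.1,0],[0,0,0]]
    - [1,[0,0,0],[0,-6.7,0]]
    - [1,[0,0,0],[0,-6.7,0]]
    - [1,[0,0,0],[0,-6.7,0]]
    - [1,[0,0,0],[0,-6.7,0]]
    - [1,[0,0,0],[0,-6.7,0]]
    - [1,[0,0,0],[0,-6.7,0]]
    - [1,[0,0,0],[0,-6.7,0]]
    - [1,[0,0,0],[0,-6.7,0]]
    - [1,[0,0,0],[0,-6.7,0]]
    - [1,[0,0,0],[0,-6.7,0]]

```text
time_s: 16.42
tool_pos: [0.4789, 0.09, 0.1735]
tool_rot: [178.4, 29.2, 114.4]
force: [-0.2, -0.6, -1.2]
grip_width: 0.0868
```

Run:
```python
from plan import *
T=frame(-64,50,1); g=np.array([.492,.045,.03]); pre=g-.1*T[:,2]
todo(grasp=pre,az=-64,dn=50,side=1); legs([(pre,-64,50,1)])
o=[cv2.resize(snap(n,n+'r')['image'][y:y+100,x:x+100],None,fx=4,fy=4,interpolation=cv2.INTER_CUBIC) for n,x,y in(('top',180,210),('scene',220,150))]
cv2.imwrite('pics/r.png',np.hstack(o))
```

```text
t 16.42 q [ 18.   1. -56. 111.  31.  76. -22.] tcp [0.4789 0.09   0.1735] grasp pt [0.4664 0.1114 0.2238] f [-0.2 -0.6 -1.2] w 0.0868
 goal tcp [0.4795 0.0729 0.0618] shift now-axes cm [ 4.07 -0.94 10.5 ] goal-axes [ 5.99 -0.7   9.56] turn [  0.66 -10.79  -1.48]
TURN 2 [ 0.33 -5.4  -0.74] q [ 11.   9. -59. 112.  44.  85. -36.] err 0.0
SHIFT 3 [ 2.   -0.23  3.19] q [  7.  19. -56. 118.  53.  79. -48.] grasp [0.464 0.103 0.106]
```

Run:
```python
from h import *
c=env.read_camera('top'); i=c['image']
g=cv2.medianBlur(i,3).min(2)
e=proj(c,[[.4755,.079,.06],[.509,.011,.06],[.492,.045,.06]]); print('expected base,mouth,mid px',e.round(1).tolist())
for th in(212,220,228):
    m=(g>th).astype(np.uint8); m[:215]=0;m[300:]=0;m[:,:190]=0;m[:,270:]=0
    n,l,s,ce=cv2.connectedComponentsWithStats(m)
    k=1+s[1:,4].argmax(); pts=np.argwhere(l==k)[:,::-1].astype(np.float32); r=cv2.minAreaRect(pts)
    b=np.array([ray(c,*p,.06) for p in cv2.boxPoints(r)]); print(th,s[k],r,(b.mean(0)).round(4),b.round(3).tolist())
```

```text
expected base,mouth,mid px [[215.4, 269.0], [245.4, 253.2], [230.4, 261.2]]
212 [212 244  41  35 871] ((232.1000213623047, 260.7000427246094), (24.59674644470215, 36.224300384521484), 63.43495178222656) [0.493  0.0412 0.06  ] [[0.501, 0.09, 0.06], [0.535, 0.016, 0.06], [0.485, -0.007, 0.06], [0.451, 0.066, 0.06]]
220 [212 245  41  34 840] ((232.00001525878906, 261.0), (24.149532318115234, 35.7770881652832), 63.43495178222656) [0.4924 0.0414 0.06  ] [[0.5, 0.089, 0.06], [0.534, 0.017, 0.06], [0.485, -0.006, 0.06], [0.451, 0.066, 0.06]]
228 [190 215   6   1   6] ((192.5, 215.0), (5.0, 0.0), 180.0) [0.598  0.1283 0.06  ] [[0.598, 0.123, 0.06], [0.598, 0.123, 0.06], [0.598, 0.134, 0.06], [0.598, 0.134, 0.06]]
```

Request:
servo_tool:
  plan:
    - [1,[0,0,0],[0.3,-5.4,-0.7]]
    - [1,[0,0,0],[0.3,-5.4,-0.7]]
    - [1,[2,-0.2,3.2],[0,0,0]]
    - [1,[2,-0.2,3.2],[0,0,0]]
    - [1,[2,-0.2,3.2],[0,0,0]]

```text
time_s: 16.98
tool_pos: [0.4852, 0.073, 0.0638]
tool_rot: [179.4, 39.9, 115.2]
force: [1.0, 0.2, 0.7]
grip_width: 0.0868
```

Run:
```python
from plan import *
todo(grasp=(.4927,.0413,.03),az=-64,dn=50,side=1)
```

```text
t 16.98 q [  7.  19. -55. 118.  53.  79. -48.] tcp [0.4852 0.073  0.0638] grasp pt [0.4694 0.1027 0.1087] f [1.  0.2 0.7] w 0.0868
 goal tcp [ 0.5084  0.0115 -0.0148] shift now-axes cm [ 1.000e-02 -6.400e-01  1.023e+01] goal-axes [ 0.04 -0.62 10.23] turn [ 0.13 -0.11 -0.62]
```

Request:
servo_tool:
  plan:
    - [1,[0,-0.65,1],[0,0,-0.6]]
    - [1,[0,0,2.6],[0,0,0]]
    - [1,[0,0,2.6],[0,0,0]]
    - [1,[0,0,2.4],[0,0,0]]
    - [1,[0,0,1],[0,0,0]]

```text
time_s: 17.4
tool_pos: [0.502, 0.0026, -0.0175]
tool_rot: [-178.7, 39.6, 116.2]
force: [-0.3, -1.7, 0.6]
grip_width: 0.0872
```

Run:
```python
from plan import *
todo(grasp=(.4927,.0413,.03),az=-64,dn=50,side=1)
```

```text
t 17.4 q [ 10.  26. -49. 122.  63.  72. -51.] tcp [ 0.502   0.0026 -0.0175] grasp pt [0.4875 0.0327 0.0276] f [-0.3 -1.7  0.6] w 0.0872
 goal tcp [ 0.5084  0.0115 -0.0148] shift now-axes cm [ 0.22  0.95 -0.55] goal-axes [ 0.22  0.96 -0.53] turn [-1.15 -0.38  0.16]
```

Request:
servo_tool:
  plan:
    - [1,[0.2,0.9,-0.3],[-1.1,-0.4,0.2]]
    - [1,[0,0,0],[0,0,0]]

```text
time_s: 17.57
tool_pos: [0.5091, 0.0051, -0.0158]
tool_rot: [-179.9, 40.1, 115.6]
force: [-0.5, -0.3, -0.0]
grip_width: 0.0872
```

Run:
```python
from plan import *
todo(grasp=(.4927,.0413,.03),az=-64,dn=50,side=1)
```

```text
t 17.57 q [ 10.  26. -49. 122.  64.  72. -52.] tcp [ 0.5091  0.0051 -0.0158] grasp pt [0.4937 0.0352 0.0289] f [-0.5 -0.3 -0. ] w 0.0872
 goal tcp [ 0.5084  0.0115 -0.0148] shift now-axes cm [ 0.39  0.21 -0.47] goal-axes [ 0.39  0.21 -0.46] turn [-0.39  0.12 -0.33]
```

Request:
servo_tool:
  plan:
    - [1,[0.35,0.2,-0.35],[-0.4,0,-0.3]]
    - [0,[0,0,0],[0,0,0]]
    - [0,[0,0,0],[0,0,0]]
    - [0,[0,0,0],[0,0,0]]
    - [0,[0,0,0],[0,0,0]]
    - [0,[0,0,0],[0,0,0]]
    - [0,[0,0,0],[0,0,0]]
    - [0,[0,0,0],[0,0,0]]
    - [0,[0,0,0],[0,0,0]]
    - [0,[0,0,0],[0,0,0]]
  force: 30

```text
time_s: 18.4
tool_pos: [0.5118, 0.0162, -0.0094]
tool_rot: [179.3, 40.2, 115.9]
force: [0.1, -0.2, -0.1]
grip_width: 0.06
```

Run:
```python
from plan import *
todo(grasp=(.4927,.0413,.03),az=-64,dn=50,side=1)
o,p,M=pose(); np.savez('grip.npz',p=p,M=M)
c=env.read_camera('top'); g=cv2.medianBlur(c['image'],3).min(2)
m=(g>212).astype(np.uint8); m[:215]=0;m[300:]=0;m[:,:190]=0;m[:,270:]=0
n,l,s,ce=cv2.connectedComponentsWithStats(m); k=1+s[1:,4].argmax(); r=cv2.minAreaRect(np.argwhere(l==k)[:,::-1].astype(np.float32))
print(s[k],r,np.mean([ray(c,*q,.06) for q in cv2.boxPoints(r)],0).round(4))
legs([((.49,-.05,.25),None,0,0),((.5,-.15,.25),-77.5,65,1),(None,12.5,65,1),((.5,-.21,.2),-77.5,40,-1),((.5,-.21,.068),None,0,0)])
```

```text
t 18.4 q [  9.  26. -49. 122.  63.  72. -52.] tcp [ 0.5118  0.0162 -0.0094] grasp pt [0.4956 0.0459 0.0353] f [ 0.1 -0.2 -0.1] w 0.06
 goal tcp [ 0.5084  0.0115 -0.0148] shift now-axes cm [ 0.14 -0.53  0.59] goal-axes [ 0.14 -0.52  0.6 ] turn [ 0.62  0.17 -0.11]
[216 243  36  33 716] ((234.00001525878906, 258.0000305175781), (24.149534225463867, 30.410520553588867), 63.43495178222656) [0.499  0.0368 0.06  ]
SHIFT 6 [-3.38 -0.76 -1.84] q [ 29.  -8. -50. 118.  37.  67.  -9.] grasp [ 0.49 -0.05  0.25]
TURN 3 [2.64 5.01 3.79] q [ 33.  -1. -45. 107.  25.  75.  -7.] err 0.0
SHIFT 3 [-2.55 -0.68  1.46] q [ 38.  -2. -40. 109.  25.  70.   3.] grasp [ 0.5  -0.15  0.25]
TURN 14 [-2.72 -0.   -5.83] q [ 24. -12.   4. 118. -18.  56. 138.] err 0.1
TURN 17 [ 1.21  3.42 -5.48] q [  3.   3. -24. 118.  52.  77. 151.] err 0.1
SHIFT 3 [0.96 0.5  2.79] q [  9.   3. -19. 121.  57.  68. 153.] grasp [ 0.5  -0.21  0.2 ]
SHIFT 4 [-2.53 -0.01  2.12] q [  7.  17. -18. 126.  68.  62. 135.] grasp [ 0.5   -0.21   0.068]
```

```bash
cat > tgt.py <<'E'
from plan import *
G=np.load('grip.npz'); p,M=G['p'],G['M']
g=p+M@OFF; y=M[:,1]*[1,1,0]; y/=np.linalg.norm(y); h=np.cross(y,[0,0,1]); h*=np.sign(h@[.438,-.899,0])
Rc=np.c_[np.cross(y,h),y,h]   # cup frame when lying: z=h
mid=np.array([.4927,.0413,0]); mouth=g+h*((mid-g)@h+.038); mouth[2]=.030
Rt=M.T@Rc; pt=M.T@(mouth-p)    # cup (mouth) in tool
def target(m,az):
    """tool pose for cup upside-down with mouth centre m; tool azimuth az"""
    T0=frame(az,40,-1); yy=T0[:,1]; C=np.c_[np.cross(yy,[0,0,-1]),yy,[0,0,-1]]; T=C@Rt.T
    return np.array(m)-T@pt,T
def left(m,az):
    o,p,M=pose(); P,T=target(m,az); print('t',round(o['time_s'],2),'tcp',p.round(4),'f',o['force'].round(1),'q',o['qpos'].round(0),'w',round(o['grip_width'],4))
    print(' mouth now',(p+M@pt).round(4),'cup z',(M@Rt)[:,2].round(3),'cup y az',np.degrees(np.arctan2(*(M@Rt)[1::-1,1])).round(1),'shift cm',(M.T@(P-p)*100).round(2),'turn',R.from_matrix(M.T@T).as_rotvec(degrees=True).round(2))
NEST=np.array([.4994,-.2102,.030]); AZ=-77.4
E
python3 - <<'E'
from tgt import *
print('mouth rel tool',pt.round(4),'z',Rt[:,2].round(3),Rt[:,1].round(3))
O=[0,0,0]; q=np.array(pose()[0]['qpos'])
def rep(n,q): p,A=fk3(q,L); print(n,q.round(0),p.round(3),'cup z',(A@Rt)[:,2].round(2))
for zz,(x,y) in((.2,(.5,-.1)),(.2,(.55,-.1)),(.15,(.53,-.05))):
    print('--',zz); qq=legs([((x,y,zz+.05),None,0,0)],q); 
    for k in range(26):
        qq=row(qq,O,[0,0,-6.92]); 
        if k%6==5: rep(k,qq)
    P,T=target(NEST+[0,0,.1],AZ); A=fk3(qq,L)[1]; w=R.from_matrix(A.T@T).as_rotvec(degrees=True); n=int(np.ceil(np.linalg.norm(w)/6.9)); qq=run(qq,[(n,O,w/n)]); rep(('turn',n,(w/n).round(2)),qq)
    p,A=fk3(qq,L); v=A.T@(P-p)*100; m=int(np.ceil(np.linalg.norm(v)/4)); qq=run(qq,[(m,v/m,O)]); rep(('shift',m,(v/m).round(2)),qq)
    P,T=target(NEST,AZ);p,A=fk3(qq,L); v=A.T@(P-p)*100; qq=run(qq,[(3,v/3,O)]); rep(('down',(v/3).round(2)),qq)
E
```

```text
mouth rel tool [-0.0308 -0.0011 -0.0256] z [-0.764 -0.     0.645] [0.006 1.    0.007]
-- 0.2
SHIFT 7 [-3.43 -0.84 -1.13] q [ 32.  -9. -46. 119.  37.  63.  -4.] grasp [ 0.5  -0.1   0.25]
5 [ 29.  -9. -43. 119.  38.  63.  37.] [ 0.516 -0.129  0.205] cup z [ 0.83 -0.54 -0.12]
11 [ 25.  -8. -40. 119.  38.  64.  78.] [ 0.516 -0.129  0.205] cup z [ 0.9  -0.1  -0.43]
17 [ 22.  -8. -37. 119.  39.  64. 119.] [ 0.516 -0.129  0.205] cup z [ 0.61  0.21 -0.77]
23 [-10.  -8.  -5. 122.  47.  71. 153.] [ 0.484 -0.187  0.219] cup z [ 0.12  0.12 -0.98]
('turn', 1, array([-0.22, -2.36, -2.72])) [-52. -14.  34. 126.  59.  84. 153.] [ 0.442 -0.238  0.243] cup z [ 0.02 -0.03 -1.  ]
('shift', 4, array([-1.75, -1.5 ,  2.11])) [-50.   7.  41. 124.  55.  63. 148.] [ 0.507 -0.249  0.137] cup z [ 0.02 -0.03 -1.  ]
('down', array([-2.62,  0.04,  2.07])) [-48.  21.  40. 127.  54.  51. 140.] [ 0.507 -0.249  0.037] cup z [ 0.02 -0.03 -1.  ]
-- 0.2
SHIFT 7 [-3.67 -0.2  -0.92] q [ 33.  -0. -48. 113.  44.  65.  -8.] grasp [ 0.55 -0.1   0.25]
5 [ 32.  -0. -48. 113.  44.  65.  33.] [ 0.566 -0.13   0.205] cup z [ 0.83 -0
[... 755 characters left out ...]
3. 117.  48.  67.  22.] [ 0.546 -0.08   0.155] cup z [ 0.83 -0.54 -0.12]
11 [ 30.   4. -54. 117.  48.  67.  63.] [ 0.546 -0.08   0.155] cup z [ 0.9  -0.1  -0.43]
17 [ 32.   4. -55. 117.  48.  67. 105.] [ 0.546 -0.08   0.155] cup z [ 0.61  0.21 -0.77]
23 [ 33.   4. -57. 117.  48.  68. 146.] [ 0.546 -0.08   0.155] cup z [ 0.11  0.22 -0.97]
('turn', 3, array([-3.3 ,  2.49,  2.63])) [ 18.  23. -53. 109.  61.  91. 136.] [ 0.548 -0.075  0.148] cup z [ 0.  0. -1.]
('shift', 5, array([1.91, 1.54, 2.61])) [ 37.   9. -50. 122.  63.  71. 147.] [ 0.507 -0.249  0.137] cup z [ 0.  0. -1.]
('down', array([-2.55, -0.  ,  2.15])) [ 32.  22. -46. 125.  74.  71. 132.] [ 0.507 -0.249  0.037] cup z [ 0.  0. -1.]
```

Request:
servo_tool:
  plan:
    - [0,[-1,0,-0.8],[0,0,0]]
    - [0,[-2.7,-0.1,-1.5],[0,0,0]]
    - [0,[-3.7,-0.2,-1.2],[0,0,0]]
    - [0,[-3.7,-0.2,-1.2],[0,0,0]]
    - [0,[-3.7,-0.2,-1.2],[0,0,0]]
    - [0,[-3.7,-0.2,-1.2],[0,0,0]]
    - [0,[0,0,0],[0,0,-6.9]]
    - [0,[0,0,0],[0,0,-6.9]]
    - [0,[0,0,0],[0,0,-6.9]]
    - [0,[0,0,0],[0,0,-6.9]]
    - [0,[0,0,0],[0,0,-6.9]]
    - [0,[0,0,0],[0,0,-6.9]]
    - [0,[0,0,0],[0,0,-6.9]]
    - [0,[0,0,0],[0,0,-6.9]]
    - [0,[0,0,0],[0,0,-6.9]]
    - [0,[0,0,0],[0,0,-6.9]]
    - [0,[0,0,0],[0,0,-6.9]]
    - [0,[0,0,0],[0,0,-6.9]]
    - [0,[0,0,0],[0,0,-6.9]]
    - [0,[0,0,0],[0,0,-6.9]]

```text
time_s: 20.12
tool_pos: [0.5356, -0.0781, 0.159]
tool_rot: [-141.3, -6.9, -145.9]
force: [-0.8, 0.4, -2.7]
grip_width: 0.0597
```

```bash
cat > nxt.py <<'E'
from tgt import *
O=[0,0,0]
def rep(n,q): p,A=fk3(q,L); print(n,q.round(0),'mouth',(p+A@pt).round(3),'cup z',(A@Rt)[:,2].round(2))
def go(goals,q=None):
    q=np.array(pose()[0]['qpos']) if q is None else q
    for m,az in goals:
        P,T=target(m,az); A=fk3(q,L)[1]; w=R.from_matrix(A.T@T).as_rotvec(degrees=True); n=max(1,int(np.ceil(np.linalg.norm(w)/6.9)))
        q=run(q,[(n,O,w/n)]); rep(('turn',n,(w/n).round(2)),q)
        p,A=fk3(q,L); v=A.T@(P-p)*100; k=max(1,int(np.ceil(np.linalg.norm(v)/3.9))); q=run(q,[(k,v/k,O)]); rep(('shift',k,(v/k).round(2)),q)
E
python3 - <<'E'
from nxt import *
left(NEST+[0,0,.08],AZ)
go([(NEST+[0,0,.08],AZ)])
E
```

```text
t 20.12 tcp [ 0.5356 -0.0781  0.159 ] f [-0.8  0.4 -2.7] q [ 30.   2. -54. 117.  45.  68.  83.] w 0.0597
 mouth now [ 0.5545 -0.047   0.1757] cup z [ 0.804  0.058 -0.592] cup y az 130.2 shift cm [11.39 -6.27 12.19] turn [ -0.64  15.09 -68.94]
('turn', 11, array([-0.06,  1.37, -6.27])) [ 21.  21. -57. 111.  60.  91. 137.] mouth [ 0.528 -0.039  0.152] cup z [-0. -0. -1.]
('shift', 5, array([1.44, 1.28, 3.  ])) [ 39.  12. -52. 122.  65.  71. 144.] mouth [ 0.499 -0.21   0.11 ] cup z [ 0. -0. -1.]
```

Request:
servo_tool:
  plan:
    - [0,[0,0,0],[0,1.4,-6.3]]
    - [0,[0,0,0],[0,1.4,-6.3]]
    - [0,[0,0,0],[0,1.4,-6.3]]
    - [0,[0,0,0],[0,1.4,-6.3]]
    - [0,[0,0,0],[0,1.4,-6.3]]
    - [0,[0,0,0],[0,1.4,-6.3]]
    - [0,[0,0,0],[0,1.4,-6.3]]
    - [0,[0,0,0],[0,1.4,-6.3]]
    - [0,[0,0,0],[0,1.4,-6.3]]
    - [0,[0,0,0],[0,1.4,-6.3]]
    - [0,[0,0,0],[0,1.4,-6.3]]
    - [0,[1.4,1.3,3],[0,0,0]]
    - [0,[1.4,1.3,3],[0,0,0]]
    - [0,[1.4,1.3,3],[0,0,0]]
    - [0,[1.4,1.3,3],[0,0,0]]

```text
time_s: 21.37
tool_pos: [0.5154, -0.2054, 0.1148]
tool_rot: [174.5, -49.5, -69.6]
force: [0.4, -1.1, -2.1]
grip_width: 0.0595
```

Run:
```python
from nxt import *
left(NEST+[0,0,.05],AZ)
go([(NEST+[0,0,.05],AZ)])
```

```text
t 21.37 tcp [ 0.5154 -0.2054  0.1148] f [ 0.4 -1.1 -2.1] q [ 35.  15. -54. 121.  65.  75. 146.] w 0.0595
 mouth now [ 0.505  -0.1674  0.1078] cup z [-0.06  -0.015 -0.998] cup y az -163.2 shift cm [0.34 1.89 4.87] turn [-0.9   0.01  5.43]
('turn', 1, array([-0.9 ,  0.01,  5.43])) [ 34.  16. -53. 120.  65.  76. 140.] mouth [ 0.508 -0.167  0.108] cup z [ 0. -0. -1.]
('shift', 2, array([0.25, 0.89, 2.45])) [ 37.  16. -51. 123.  69.  72. 139.] mouth [ 0.499 -0.21   0.08 ] cup z [ 0. -0. -1.]
```

Request:
servo_tool:
  plan:
    - [0,[0,0,0],[-0.9,0,5.4]]
    - [0,[0.25,0.9,2.4],[0,0,0]]
    - [0,[0.25,0.9,2.4],[0,0,0]]
    - [0,[0,0,0],[0,0,0]]

```text
time_s: 21.7
tool_pos: [0.4971, -0.2595, 0.0833]
tool_rot: [179.6, -49.8, -78.7]
force: [-1.7, -0.4, -2.9]
grip_width: 0.06
```

```bash
cat > look.py <<'E'
from nxt import *
import sys
left(NEST+[0,0,float(sys.argv[2])],AZ)
a=env.read_camera('top');b=env.read_camera('scene'); o,p,M=pose(); m=p+M@pt; C=M@Rt
ys=np.radians(AZ+180); X=np.array([np.cos(ys),np.sin(ys),0]); Y=np.array([-X[1],X[0],0])
out=[]
for c,x0,y0,s in((a,305,215,5),(b,290,225,5)):
    im=cv2.resize(c['image'][y0:y0+100,x0:x0+80],None,fx=s,fy=s,interpolation=cv2.INTER_CUBIC)
    def pl(P,col):
        q=((proj(c,P)-[x0,y0]+.5)*s).astype(int); cv2.polylines(im,[q],True,col,1)
    K=((1,1),(1,-1),(-1,-1),(-1,1))
    pl([NEST+X*u*.042+Y*v*.042 for u,v in K],(0,0,255))            # chest outline at grate height (red)
    pl([m-C[:,2]*.076+C[:,0]*u*.03+C[:,1]*v*.03 for u,v in K],(0,160,0)) # cup base as reckoned (green)
    pl([m+C[:,0]*u*.03+C[:,1]*v*.03 for u,v in K],(255,0,0))       # cup mouth (blue)
    out.append(im)
cv2.imwrite(f'pics/{sys.argv[1]}.png',np.hstack(out))
E
python3 look.py p1 .03
```

```text
t 21.7 tcp [ 0.4971 -0.2595  0.0833] f [-1.7 -0.4 -2.9] q [ 38.  16. -50. 124.  69.  71. 139.] w 0.06
 mouth now [ 0.4906 -0.2206  0.0763] cup z [-0.005 -0.    -1.   ] cup y az -168.5 shift cm [-1.79 -1.14  0.39] turn [ 0.98  0.05 -0.49]
```

View pics/p1.png

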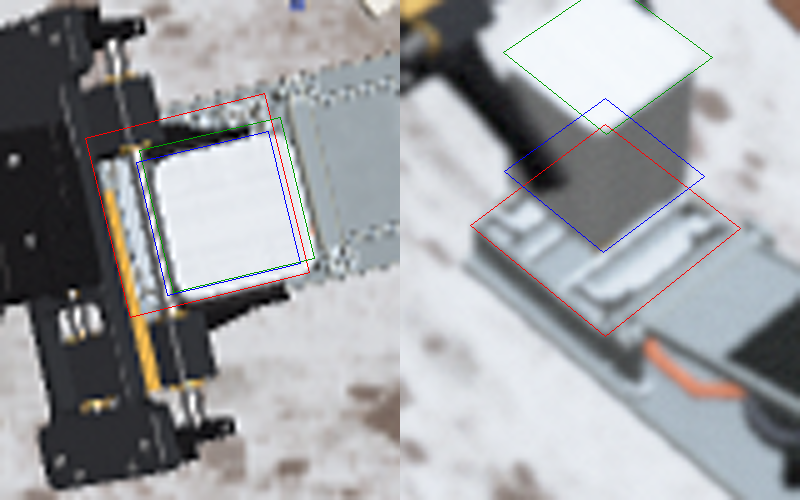

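The top panel shows the cup base close to the reckoned outline, its white centre at (225,211) against (227,205). In the scene panel the front corners agree: (608,135) against (605,133), and (600,250) against (603,252). I'll pin the nest numerically from the brass nozzle in the first pictures.

Run:
```python
from tri import *
a=env.read_camera('top');b=env.read_camera('scene')
def brass(f,x0,x1,y0,y1):
    i=cv2.imread(f).astype(int)[y0:y1,x0:x1]; m=((i[...,2]-i[...,0])>50)&((i[...,2]-i[...,1])<70)
    w=np.argwhere(m); print(f,len(w),w.min(0)+[y0,x0],w.max(0)+[y0,x0]); c=w.mean(0)+[y0,x0]; return c[::-1]
u=brass('pics/top0.png',338,352,246,264); v=brass('pics/scene0.png',318,340,255,285); print(u,v)
X,e=tri(a,b,u,v); print('nozzle',X.round(4),e.round(2),[ray(a,*u,z).round(4).tolist() for z in(.04,.046)],[ray(b,*v,z).round(4).tolist() for z in(.038,.046)])
# stand edges from top0: line fit on black pedal pad orientation
i=cv2.imread('pics/top0.png').max(2)[215:265,375:425]; m=(i<60).astype(np.uint8); n,l,s,ce=cv2.connectedComponentsWithStats(m); k=1+s[1:,4].argmax()
r=cv2.minAreaRect((np.argwhere(l==k)[:,::-1]+[375,215]).astype(np.float32)); B=cv2.boxPoints(r); W=np.array([ray(a,*q,.066)for q in B]); print(r)
for j in range(4): d=W[(j+1)%4]-W[j]; print(np.linalg.norm(d).round(4),np.degrees(np.arctan2(d[1],d[0]))%90)
print('pad centre',W.mean(0).round(4)); c=W.mean(0); d=np.array([.4994,-.2102])-c[:2]; print('yaw nozzle-pad',np.degrees(np.arctan2(d[1],d[0])),np.hypot(*d))
```

```text
pics/top0.png 18 [253 342] [257 346]
pics/scene0.png 25 [265 329] [273 332]
[344.16666667 255.27777778] [330.84 268.56]
nozzle [ 0.4998 -0.2103  0.0348] 0.03 [[0.4995, -0.2101, 0.04], [0.4993, -0.2098, 0.046]] [[0.4985, -0.2125, 0.038], [0.4949, -0.2178, 0.046]]
((399.1223449707031, 241.6137237548828), (24.227508544921875, 24.505451202392578), 76.60750579833984)
0.0543 11.912177079058537
0.0537 11.445481258158907
0.0542 11.927494502868456
0.0537 11.56298043612049
pad centre [ 0.5255 -0.3315  0.066 ]
yaw nozzle-pad 102.1394450790918 0.12407927045532392
```

```bash
sed -i 's/^NEST=.*/NEST=np.array([.4995,-.2106,.030]); AZ=-78.0/' tgt.py
cat > base.py <<'E'
from nxt import *
def base():
    a=env.read_camera('top'); o,p,M=pose(); m=p+M@pt; C=M@Rt; bc=m-C[:,2]*.076
    g=cv2.medianBlur(a['image'],3).min(2); u=proj(a,bc)[0]
    for th in(205,215,225):
        k=(g>th).astype(np.uint8); K=np.zeros_like(k); x,y=u.astype(int); K[y-22:y+23,x-22:x+23]=1; n,l,s,ce=cv2.connectedComponentsWithStats(k*K)
        if n<2: continue
        j=1+s[1:,4].argmax(); r=cv2.minAreaRect(np.argwhere(l==j)[:,::-1].astype(np.float32)); W=np.array([ray(a,*q,bc[2]) for q in cv2.boxPoints(r)]); d=W[1]-W[0]
        print('base seen',th,s[j][4],np.round(r[1],1),W.mean(0).round(4),'az',(np.degrees(np.arctan2(d[1],d[0]))%90).round(1),'reckoned',bc.round(4))
if __name__=='__main__':
    left(NEST+[0,0,.03],AZ); base(); left(NEST+[0,0,.03],AZ)
E
python3 base.py
```

```text
t 21.9 tcp [ 0.5024 -0.2542  0.0862] f [ 0.4 -0.4 -2.3] q [ 37.  16. -51. 124.  69.  71. 139.] w 0.06
 mouth now [ 0.4956 -0.2154  0.0792] cup z [ 0.002  0.001 -1.   ] cup y az -168.0 shift cm [-1.72 -0.47  0.94] turn [-0.09  0.03 -0.05]
base seen 205 798 [29.1 28.4] [ 0.494  -0.2152  0.1555] az 12.6 reckoned [ 0.4958 -0.2151  0.1555]
base seen 215 790 [28.5 28.4] [ 0.4937 -0.2155  0.1555] az 11.8 reckoned [ 0.4958 -0.2151  0.1555]
base seen 225 773 [28.3 28.4] [ 0.4936 -0.2155  0.1555] az 11.8 reckoned [ 0.4958 -0.2151  0.1555]
t 21.95 tcp [ 0.5028 -0.2539  0.0865] f [-0.3  0.5 -2.5] q [ 37.  16. -51. 124.  69.  71. 139.] w 0.0601
 mouth now [ 0.496  -0.2151  0.0795] cup z [ 0.002  0.001 -1.   ] cup y az -167.9 shift cm [-1.72 -0.43  0.97] turn [-0.13  0.02 -0.05]
```

```bash
sed -i 's/^def target/pt=pt+[0,.002,0]\ndef target/' tgt.py; python3 -c "
from nxt import *
left(NEST+[0,0,.022],AZ)"
```

```text
t 21.95 tcp [ 0.5028 -0.2539  0.0865] f [-0.3  0.5 -2.5] q [ 37.  16. -51. 124.  69.  71. 139.] w 0.0601
 mouth now [ 0.494  -0.2155  0.0795] cup z [ 0.002  0.001 -1.   ] cup y az -167.9 shift cm [-2.34 -0.62  1.49] turn [-0.13  0.02 -0.05]
```

Request:
servo_tool:
  plan:
    - [0,[-1.2,-0.3,0.75],[0,0,0]]
    - [0,[-1.2,-0.3,0.75],[0,0,0]]
    - [0,[0,0,0],[0,0,0]]
    - [0,[0,0,0],[0,0,0]]
    - [0,[0,0,0],[0,0,0]]

```text
time_s: 22.37
tool_pos: [0.5137, -0.243, 0.0612]
tool_rot: [-179.2, -49.8, -78.6]
force: [-0.1, -0.1, -2.4]
grip_width: 0.06
```

```bash
python3 -c "
from base import *
left(NEST+[0,0,.018],AZ); base(); left(NEST+[0,0,.018],AZ)"
```

```text
t 22.37 tcp [ 0.5137 -0.243   0.0612] f [-0.1 -0.1 -2.4] q [ 35.  20. -50. 123.  72.  73. 135.] w 0.06
 mouth now [ 0.5046 -0.2046  0.0541] cup z [ 0.009  0.002 -1.   ] cup y az -167.4 shift cm [-0.15  0.67  0.76] turn [-0.77  0.02 -0.05]
base seen 205 795 [28.6 29.4] [ 0.504  -0.2054  0.1305] az 11.5 reckoned [ 0.5042 -0.2048  0.1305]
base seen 215 768 [27.9 28.9] [ 0.5045 -0.2055  0.1305] az 12.6 reckoned [ 0.5042 -0.2048  0.1305]
base seen 225 736 [27.2 27.9] [ 0.504  -0.2045  0.1305] az 12.6 reckoned [ 0.5042 -0.2048  0.1305]
t 22.42 tcp [ 0.514  -0.243   0.0615] f [ 0.9  0.7 -1.4] q [ 35.  20. -50. 123.  72.  73. 135.] w 0.0599
 mouth now [ 0.5049 -0.2046  0.0545] cup z [ 0.01   0.002 -1.   ] cup y az -167.4 shift cm [-0.18  0.69  0.77] turn [-0.8  -0.   -0.07]
```

Request:
servo_tool:
  plan:
    - [0,[-0.1,0.55,0.6],[-0.7,0,0]]
    - [0,[0,0,0],[0,0,0]]
    - [0,[0,0,0],[0,0,0]]

```text
time_s: 22.67
tool_pos: [0.51, -0.2485, 0.0587]
tool_rot: [-179.6, -49.9, -78.8]
force: [0.0, 0.0, -1.8]
grip_width: 0.0599
```

```bash
python3 -c "
from base import *
left(NEST+[0,0,.014],AZ)"
```

```text
t 22.67 tcp [ 0.51   -0.2485  0.0587] f [ 0.   0.  -1.8] q [ 35.  21. -49. 123.  72.  73. 135.] w 0.0599
 mouth now [ 0.5013 -0.2101  0.0516] cup z [ 0.004 -0.001 -1.   ] cup y az -168.0 shift cm [-0.57  0.18  0.51] turn [-0.14 -0.12 -0.18]
```

Request:
servo_tool:
  plan:
    - [0,[-0.55,0.2,0.5],[-0.1,-0.1,-0.2]]
    - [0,[0,0,0],[0,0,0]]

```text
time_s: 22.83
tool_pos: [0.5079, -0.25, 0.0515]
tool_rot: [-179.9, -49.9, -78.6]
force: [0.3, 0.4, -2.2]
grip_width: 0.0598
```

```bash
python3 -c "
from base import *
left(NEST+[0,0,.006],AZ);base()"
```

```text
t 22.83 tcp [ 0.5079 -0.25    0.0515] f [ 0.3  0.4 -2.2] q [ 35.  22. -49. 124.  73.  73. 134.] w 0.0598
 mouth now [ 0.4991 -0.2115  0.0444] cup z [ 0.001 -0.001 -1.   ] cup y az -168.0 shift cm [-0.7  -0.06  0.48] turn [-0.01 -0.07 -0.05]
base seen 205 757 [27.9 28. ] [ 0.4992 -0.2111  0.121 ] az 11.5 reckoned [ 0.4996 -0.2114  0.121 ]
base seen 215 743 [27.6 27.4] [ 0.499  -0.2109  0.121 ] az 12.6 reckoned [ 0.4996 -0.2114  0.121 ]
base seen 225 724 [27.1 27.4] [ 0.4989 -0.2107  0.121 ] az 11.0 reckoned [ 0.4996 -0.2114  0.121 ]
```

Centred to within 1 mm and entering the flare. Continuing down in small steps.

Request:
servo_tool:
  plan:
    - [0,[-0.65,-0.05,0.5],[0,0,0]]
    - [0,[0,0,0],[0,0,0]]

```text
time_s: 23.05
tool_pos: [0.5091, -0.2496, 0.0435]
tool_rot: [-179.8, -49.9, -78.7]
force: [-1.2, 0.4, -1.7]
grip_width: 0.0598
```

```bash
python3 -c "
from base import *
left(NEST,AZ);base()"
```

```text
t 23.05 tcp [ 0.5091 -0.2496  0.0435] f [-1.2  0.4 -1.7] q [ 34.  23. -48. 124.  74.  73. 133.] w 0.0598
 mouth now [ 0.5003 -0.2112  0.0364] cup z [ 0.003 -0.002 -1.   ] cup y az -168.0 shift cm [-0.55  0.07  0.36] turn [-0.07 -0.12 -0.11]
base seen 205 748 [28.4 27.9] [ 0.5012 -0.2108  0.1132] az 12.6 reckoned [ 0.5006 -0.2111  0.1132]
base seen 215 731 [27.4 27.4] [ 0.5005 -0.2104  0.1132] az 12.6 reckoned [ 0.5006 -0.2111  0.1132]
base seen 225 711 [26.6 27.4] [ 0.4999 -0.2105  0.1132] az 11.5 reckoned [ 0.5006 -0.2111  0.1132]
```

Request:
servo_tool:
  plan:
    - [0,[-0.35,0.05,0.25],[0,0,0]]

```text
time_s: 23.18
tool_pos: [0.5098, -0.2495, 0.0406]
tool_rot: [-179.6, -50.0, -78.8]
force: [-0.3, 0.3, -2.2]
grip_width: 0.0597
```

Request:
servo_tool:
  plan:
    - [0,[-0.3,0,0.25],[0,0,0]]

```text
time_s: 23.27
tool_pos: [0.5097, -0.2493, 0.0363]
tool_rot: [-179.7, -50.0, -78.8]
force: [0.2, -0.9, -3.0]
grip_width: 0.0596
```

```bash
python3 -c "
from base import *
left(NEST,AZ)"
```

```text
t 23.27 tcp [ 0.5097 -0.2493  0.0363] f [ 0.2 -0.9 -3. ] q [ 34.  24. -48. 124.  75.  73. 131.] w 0.0596
 mouth now [ 0.5009 -0.2109  0.0291] cup z [ 0.005 -0.003 -1.   ] cup y az -168.0 shift cm [ 0.02  0.13 -0.1 ] turn [-0.16 -0.21 -0.16]
```

Request:
servo_tool:
  plan:
    - [0,[-0.2,0.1,0.15],[0,0,0]]

```text
time_s: 23.35
tool_pos: [0.5096, -0.2495, 0.0347]
tool_rot: [-179.6, -50.2, -78.8]
force: [-4.6, 7.1, 15.2]
grip_width: 0.0595
```

Request:
servo_tool:
  plan:
    - [0,[-0.2,0,0.15],[0,0,0]]

```text
time_s: 23.43
tool_pos: [0.5099, -0.2499, 0.0349]
tool_rot: [-179.6, -50.5, -78.8]
force: [-9.6, 7.6, 20.2]
grip_width: 0.0597
```

Request:
servo_tool:
  plan:
    - [0,[0.08,0,-0.06],[0,0.3,0]]
    - [0.85,[0,0,0],[0,0,0]]
    - [0.85,[0,0,0],[0,0,0]]
    - [0.85,[0,0,0],[0,0,0]]
    - [0.85,[0,0,0],[0,0,0]]
    - [0.85,[0,0,0],[0,0,0]]

```text
time_s: 23.93
tool_pos: [0.5111, -0.2501, 0.0372]
tool_rot: [-179.5, -51.0, -78.8]
force: [0.2, -0.8, 0.5]
grip_width: 0.0731
```

```bash
python3 look.py p2 0; python3 -c "
from base import *
base()"
```

```text
t 23.93 tcp [ 0.5111 -0.2501  0.0372] f [ 0.2 -0.8  0.5] q [ 33.  24. -48. 124.  76.  74. 130.] w 0.0731
 mouth now [ 0.5023 -0.2118  0.0293] cup z [ 0.01  -0.019 -1.   ] cup y az -167.9 shift cm [-0.11  0.26 -0.12] turn [-0.31 -1.21 -0.18]
base seen 205 748 [28.3 28.1] [ 0.5017 -0.2106  0.1053] az 11.8 reckoned [ 0.5015 -0.2103  0.1053]
base seen 215 732 [27.6 27.4] [ 0.5011 -0.2102  0.1053] az 12.6 reckoned [ 0.5015 -0.2103  0.1053]
base seen 225 708 [27.2 27.2] [ 0.5015 -0.2098  0.1053] az 12.6 reckoned [ 0.5015 -0.2103  0.1053]
```

View pics/p2.png

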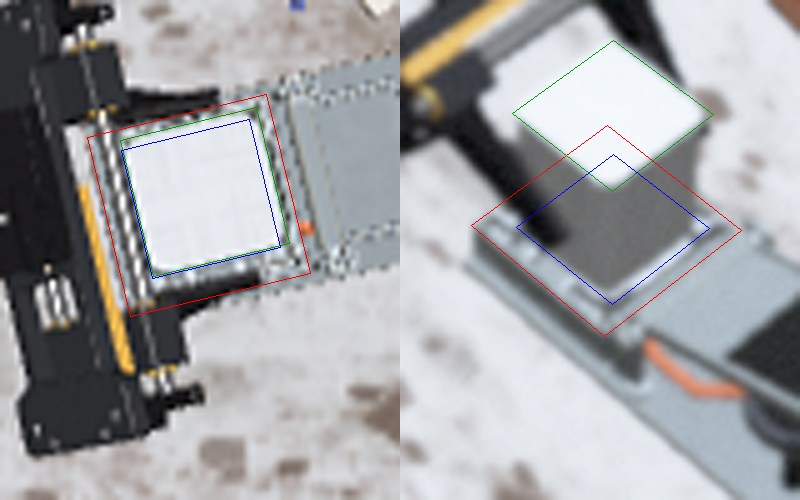

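The cup is seated square in the nest. Its white base, (122,145) to (288,240) in the top panel, lies inside the chest outline, and the scene panel shows it upright between the guides. Next I retract.

Request:
servo_tool:
  plan:
    - [1,[0,0,-0.6],[0,0,0]]
    - [1,[0,0,-1.2],[0,0,0]]
    - [1,[0,0,-2],[0,0,0]]
    - [1,[0,0,-2.5],[0,0,0]]
    - [1,[0,0,-2.5],[0,0,0]]
    - [1,[0,0,-2.5],[0,0,0]]
    - [1,[0,0,-2],[0,0,0]]

```text
time_s: 24.67
tool_pos: [0.4848, -0.1448, 0.1239]
tool_rot: [179.9, -50.9, -78.7]
force: [1.0, -0.0, 0.1]
grip_width: 0.0869
```

Run:
```python
from tgt import *
a=env.read_camera('top'); g=cv2.medianBlur(a['image'],3).min(2); u=proj(a,NEST+[0,0,.076])[0]; x,y=u.astype(int)
k=np.zeros_like(g); k[y-22:y+23,x-22:x+23]=(g>215)[y-22:y+23,x-22:x+23]; n,l,s,c=cv2.connectedComponentsWithStats(k); j=1+s[1:,4].argmax()
r=cv2.minAreaRect(np.argwhere(l==j)[:,::-1].astype(np.float32)); print('cup base',np.mean([ray(a,*q,.106) for q in cv2.boxPoints(r)],0).round(4),r[1:])
X=np.array([-.208,.978,0]); org=NEST-.062*X; org[2]=0; pad=org-.068*X; print('pad',pad)
o,p,M=pose(); print(p,o['force'],o['grip_width'])
up=pad+[0,0,.068+.04+.019]
legs([((.48,-.09,.26),None,0,0),(None,-78,85,-1),((pad[0],pad[1],.26),None,0,0),(up,-78,85,-1)])
```

```text
cup base [ 0.501  -0.2102  0.106 ] ((27.649059295654297, 27.406526565551758), 75.96376037597656)
pad [ 0.52654 -0.33774  0.     ]
[ 0.48679786 -0.14107307  0.12613401] [0.88390114 3.51807205 0.67907843] 0.08672257027510444
SHIFT 3 [ 2.48 -0.1  -2.28] q [ 33.   3. -60. 115.  52.  85. 149.] grasp [ 0.48 -0.09  0.26]
TURN 7 [ 0.01 -6.56 -0.07] q [ 43.  11. -60. 103.  33.  81. 149.] err 26.1
SHIFT 7 [ 3.78 -0.45  1.2 ] q [ 70.  28. -75.  95.  57.  88. 154.] grasp [ 0.537 -0.318  0.248]
TURN 6 [ 0.73 -4.24 -4.08] q [ 67.  34. -75.  94.  55.  87. 154.] err 28.4
SHIFT 3 [0.43 0.99 3.07] q [ 72.  37. -72. 102.  60.  78. 153.] grasp [ 0.531 -0.321  0.122]
```

Run:
```python
from tgt import *
O=[0,0,0]; pad=np.array([.5265,-.3377,0]); up=pad+[0,0,.127]
q=legs([((.49,-.08,.26),None,0,0)])
q=run(q,[(20,O,[0,0,6.9])]); print('roll',q.round(0))
q=legs([(None,-78,85,1),((.5265,-.3377,.26),None,0,0),(up,-78,85,1)],q)
```

```text
SHIFT 3 [ 2.32 -0.49 -2.48] q [ 32.   6. -60. 114.  53.  87. 148.] grasp [ 0.49 -0.08  0.26]
roll [ 26.   5. -54. 114.  52.  86.  10.]
TURN 9 [-1.87  4.86  4.35] q [ 46.   0. -38.  99.   5.  79.  19.] err 0.1
SHIFT 6 [-3.56 -0.26  0.7 ] q [ 53.  15. -31.  88.  12.  77.  33.] grasp [ 0.527 -0.338  0.26 ]
TURN 1 [-0.02  0.03  0.04] q [ 53.  15. -31.  88.  12.  77.  33.] err 0.0
SHIFT 4 [ 0.3  -0.    3.31] q [ 52.  20. -30.  97.  15.  63.  30.] grasp [ 0.527 -0.337  0.127]
```

Request:
servo_tool:
  plan:
    - [1,[2.3,-0.5,-2.5],[0,0,0]]
    - [1,[2.3,-0.5,-2.5],[0,0,0]]
    - [1,[2.3,-0.5,-2.5],[0,0,0]]
    - [0,[0,0,0],[0,0,6.9]]
    - [0,[0,0,0],[0,0,6.9]]
    - [0,[0,0,0],[0,0,6.9]]
    - [0,[0,0,0],[0,0,6.9]]
    - [0,[0,0,0],[0,0,6.9]]
    - [0,[0,0,0],[0,0,6.9]]
    - [0,[0,0,0],[0,0,6.9]]
    - [0,[0,0,0],[0,0,6.9]]
    - [0,[0,0,0],[0,0,6.9]]
    - [0,[0,0,0],[0,0,6.9]]
    - [0,[0,0,0],[0,0,6.9]]
    - [0,[0,0,0],[0,0,6.9]]
    - [0,[0,0,0],[0,0,6.9]]
    - [0,[0,0,0],[0,0,6.9]]
    - [0,[0,0,0],[0,0,6.9]]
    - [0,[0,0,0],[0,0,6.9]]
    - [0,[0,0,0],[0,0,6.9]]

```text
time_s: 26.38
tool_pos: [0.4942, -0.1031, 0.2407]
tool_rot: [-133.6, 24.6, 171.8]
force: [-0.0, 0.2, 0.2]
grip_width: 0.0002
```

Run:
```python
from tgt import *
up=np.array([.5265,-.3377,.127])
print(pose()[1],pose()[0]['qpos'].round(0)); legs([(None,-78,85,1),((.5265,-.3377,.26),None,0,0),(up,-78,85,1)])
```

```text
[ 0.49421265 -0.10313445  0.24067016] [ 26.   4. -56. 113.  51.  87.  27.]
TURN 11 [-2.05  3.87  5.07] q [ 46.  -1. -40.  99.   4.  81.  17.] err 0.1
SHIFT 6 [-3.9  -0.27  0.96] q [ 54.  15. -31.  88.  12.  77.  33.] grasp [ 0.526 -0.338  0.26 ]
TURN 1 [-0.04 -0.   -0.03] q [ 54.  15. -31.  88.  12.  77.  33.] err 0.0
SHIFT 4 [0.29 0.   3.31] q [ 53.  20. -30.  97.  16.  63.  30.] grasp [ 0.526 -0.338  0.127]
```

Request:
servo_tool:
  plan:
    - [0,[0,0,0],[-2,3.9,5.1]]
    - [0,[0,0,0],[-2,3.9,5.1]]
    - [0,[0,0,0],[-2,3.9,5.1]]
    - [0,[0,0,0],[-2,3.9,5.1]]
    - [0,[0,0,0],[-2,3.9,5.1]]
    - [0,[0,0,0],[-2,3.9,5.1]]
    - [0,[0,0,0],[-2,3.9,5.1]]
    - [0,[0,0,0],[-2,3.9,5.1]]
    - [0,[0,0,0],[-2,3.9,5.1]]
    - [0,[0,0,0],[-2,3.9,5.1]]
    - [0,[0,0,0],[-2,3.9,5.1]]
    - [0,[-3.9,-0.3,1],[0,0,0]]
    - [0,[-3.9,-0.3,1],[0,0,0]]
    - [0,[-3.9,-0.3,1],[0,0,0]]
    - [0,[-3.9,-0.3,1],[0,0,0]]
    - [0,[-3.9,-0.3,1],[0,0,0]]
    - [0,[-3.9,-0.3,1],[0,0,0]]

```text
time_s: 27.8
tool_pos: [0.5225, -0.3198, 0.2016]
tool_rot: [178.5, 3.3, 101.0]
force: [0.5, -0.1, 1.0]
grip_width: 0.0004
```

Run:
```python
from tgt import *
up=np.array([.5265,-.3377,.127])
todo(grasp=up,az=-78,dn=85,side=1); legs([(up,-78,85,1)])
```

```text
t 27.8 q [ 54.  13. -31.  90.   9.  76.  33.] tcp [ 0.5225 -0.3198  0.2016] grasp pt [ 0.52   -0.32    0.2577] f [ 0.5 -0.1  1. ] w 0.0004
 goal tcp [ 0.5279 -0.3393  0.071 ] shift now-axes cm [-1.27 -0.19 13.16] goal-axes [-0.88  0.12 13.19] turn [ 1.43 -1.7  -1.  ]
TURN 1 [ 1.43 -1.7  -1.  ] q [ 53.  13. -31.  90.  11.  76.  33.] err 0.0
SHIFT 4 [-0.22  0.03  3.3 ] q [ 53.  20. -30.  97.  15.  63.  30.] grasp [ 0.526 -0.338  0.127]
```

Request:
servo_tool:
  plan:
    - [0,[0,0,0],[1.4,-1.7,-1]]
    - [0,[-0.25,0,3.3],[0,0,0]]
    - [0,[-0.25,0,3.3],[0,0,0]]
    - [0,[-0.25,0,3.3],[0,0,0]]
    - [0,[-0.2,0,2.5],[0,0,0]]
    - [0,[0,0,0],[0,0,0]]

```text
time_s: 28.3
tool_pos: [0.524, -0.351, 0.0738]
tool_rot: [-179.9, 5.1, 101.4]
force: [-0.4, 0.7, -0.7]
grip_width: 0.0005
```

Run:
```python
from tgt import *
todo(grasp=(.5265,-.3377,.068+.019),az=-78,dn=85,side=1)
a=env.read_camera('top');b=env.read_camera('scene'); out=[]
for c,x0,y0 in((a,320,205),(b,300,230)):
    out.append(cv2.resize(c['image'][y0:y0+110,x0:x0+110],None,fx=3.6,fy=3.6,interpolation=cv2.INTER_CUBIC))
cv2.imwrite('pics/pad.png',np.hstack(out))
```

```text
t 28.3 q [ 53.  20. -29.  97.  15.  63.  30.] tcp [ 0.524  -0.351   0.0738] grasp pt [ 0.5227 -0.3493  0.1298] f [-0.4  0.7 -0.7] w 0.0005
 goal tcp [ 0.5279 -0.3393  0.031 ] shift now-axes cm [1.45 0.62 4.17] goal-axes [1.43 0.62 4.17] turn [-0.14  0.13 -0.6 ]
```

View pics/pad.png

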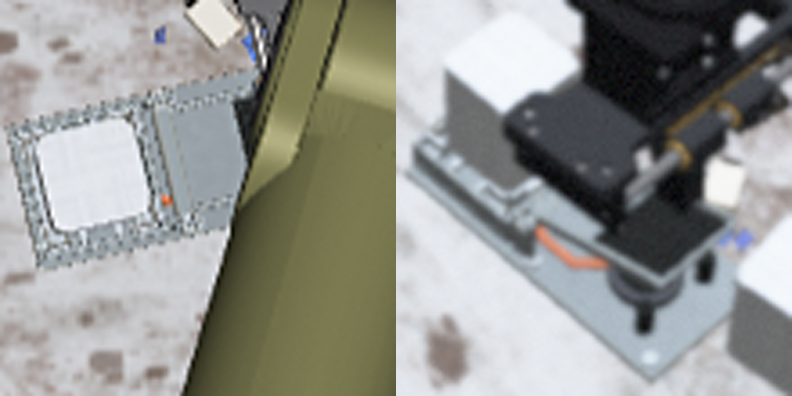

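The top panel shows the cup square in the nest at (95,175). The scene panel shows it flat between the guides, with the shut gripper over the black pedal pad. Pressing now.

Request:
servo_tool:
  plan:
    - [0,[0.7,0.3,1.2],[0,0,-0.5]]
    - [0,[0.6,0.25,1.2],[0,0,0]]
    - [0,[0,0,0.8],[0,0,0]]

```text
time_s: 28.65
tool_pos: [0.5364, -0.3406, 0.052]
tool_rot: [179.3, 5.9, 102.0]
force: [-0.0, -0.2, 0.4]
grip_width: 0.0007
```

Request:
servo_tool:
  plan:
    - [0,[0,0,0.7],[0,0,0]]

```text
time_s: 28.73
tool_pos: [0.5375, -0.3406, 0.0452]
tool_rot: [179.2, 6.0, 102.1]
force: [-0.1, -1.1, 0.2]
grip_width: 0.0005
```

Request:
servo_tool:
  plan:
    - [0,[0,0,0.7],[0,0,0]]

```text
time_s: 28.82
tool_pos: [0.5384, -0.3408, 0.0383]
tool_rot: [179.2, 6.0, 102.1]
force: [-0.1, -0.2, -0.0]
grip_width: 0.0005
```

Request:
servo_tool:
  plan:
    - [0,[0,-0.7,0.6],[0,0,0]]

```text
time_s: 28.9
tool_pos: [0.5332, -0.342, 0.0319]
tool_rot: [179.1, 6.0, 102.2]
force: [0.2, -0.4, 0.2]
grip_width: 0.0006
```

Request:
servo_tool:
  plan:
    - [0,[0,0,0.7],[0,0,0]]

```text
time_s: 28.98
tool_pos: [0.5325, -0.344, 0.0249]
tool_rot: [179.2, 6.1, 102.2]
force: [-2.3, -1.2, 4.0]
grip_width: 0.0004
```

Request:
servo_tool:
  plan:
    - [0,[0,0,0.7],[0,0,0]]

```text
time_s: 29.07
tool_pos: [0.5329, -0.3457, 0.0182]
tool_rot: [179.1, 6.2, 102.2]
force: [-0.3, 0.6, 4.9]
grip_width: 0.0003
```

Request:
servo_tool:
  plan:
    - [0,[0,0,0.7],[0,0,0]]

```text
time_s: 29.15
tool_pos: [0.5332, -0.3469, 0.0115]
tool_rot: [179.1, 6.2, 102.1]
force: [-2.4, 2.0, 8.7]
grip_width: 0.0004
```

Request:
servo_tool:
  plan:
    - [0,[0,0,0.6],[0,0,0]]

```text
time_s: 29.23
tool_pos: [0.5334, -0.3475, 0.0058]
tool_rot: [179.1, 6.2, 102.1]
force: [-4.6, 4.6, 12.4]
grip_width: 0.0006
```

Request:
servo_tool:
  plan:
    - [0,[0,0,0.4],[0,0,0]]

```text
time_s: 29.32
tool_pos: [0.5335, -0.3477, 0.0047]
tool_rot: [179.2, 6.2, 102.0]
force: [-14.7, 10.9, 42.5]
grip_width: 0.0003
```

Request:
servo_tool:
  plan:
    - [0,[0,0,0.35],[0,0,0]]

```text
time_s: 29.4
tool_pos: [0.5334, -0.3476, 0.0051]
tool_rot: [179.3, 6.2, 102.0]
force: [-12.3, 8.9, 30.9]
grip_width: 0.0006
```

The force jumped to 42 N and the tool stopped moving, so the pedal is on its stop. I'll hold briefly, then lift.

Request:
servo_tool:
  plan:
    - [0,[0,0,0.3],[0,0,0]]
    - [0,[0,0,0.3],[0,0,0]]
    - [0,[0,0,0.3],[0,0,0]]

```text
time_s: 29.65
tool_pos: [0.5331, -0.3477, 0.0054]
tool_rot: [179.6, 6.3, 101.9]
force: [-8.4, 6.3, 20.4]
grip_width: 0.0009
```

Request:
servo_tool:
  plan:
    - [0,[0,0,-0.7],[0,0,0]]
    - [0,[0,0,-0.7],[0,0,0]]
    - [0,[0,0,-0.7],[0,0,0]]
    - [0,[0,0,-0.7],[0,0,0]]
    - [0,[0,0,-1],[0,0,0]]
    - [0,[0,0,-2],[0,0,0]]
    - [0,[0,0,-3],[0,0,0]]
    - [0,[0,0,-3],[0,0,0]]
    - [0,[-1,0,-3],[0,0,0]]
    - [0,[-3,0,-2],[0,0,0]]
    - [0,[-3,0,-2],[0,0,0]]
    - [0,[-3,0,-2],[0,0,0]]
    - [0,[0,0,0],[0,0,0]]
    - [0,[0,0,0],[0,0,0]]
    - [0,[0,0,0],[0,0,0]]
    - [0,[0,0,0],[0,0,0]]
    - [0,[0,0,0],[0,0,0]]
    - [0,[0,0,0],[0,0,0]]

```text
time_s: 31.15
tool_pos: [0.5438, -0.4258, 0.2314]
tool_rot: [179.9, 6.1, 101.9]
force: [0.3, -0.5, 1.3]
grip_width: 0.0002
```

Run:
```python
from tgt import *
a=env.read_camera('top'); b=env.read_camera('scene'); g=cv2.medianBlur(a['image'],3).min(2); u=proj(a,NEST+[0,0,.076])[0]; x,y=u.astype(int)
k=np.zeros_like(g); k[y-22:y+23,x-22:x+23]=(g>215)[y-22:y+23,x-22:x+23]; n,l,s,c=cv2.connectedComponentsWithStats(k); j=1+s[1:,4].argmax()
r=cv2.minAreaRect(np.argwhere(l==j)[:,::-1].astype(np.float32)); print('cup base',np.mean([ray(a,*q,.106) for q in cv2.boxPoints(r)],0).round(4),r[1:])
o,p,M=pose(); print(o['time_s'],p,o['force'].round(1))
# pedal pad: compare the present scene picture with the first one
z=cv2.imread('pics/scene0.png')
def pad(i):
    m=(i.max(2)[270:315,345:400]<70).astype(np.uint8); n,l,s,c=cv2.connectedComponentsWithStats(m); j=1+s[1:,4].argmax(); return s[j],c[j].round(1)
print('pad first',pad(z),'pad now',pad(b['image']))
cv2.imwrite('pics/end.png',b['image'])
```

```text
cup base [ 0.501  -0.2098  0.106 ] ((27.334749221801758, 27.60947036743164), 74.05460357666016)
31.25 [ 0.54394367 -0.42574284  0.23146228] [-0.5 -0.1 -0.5]
pad first (array([ 12,  13,  33,  23, 417], dtype=int32), array([28.3, 23.8])) pad now (array([ 12,  13,  33,  23, 407], dtype=int32), array([28.2, 23.8]))
```

```bash
python3 -c "
from cell import env
print(env.sign_off())"
```

```text
the job is handed in; nothing more can be done
None
```

The cup is seated mouth-down in the nest and the pedal has been pressed to its stop and released. I handed the job in at about 31 s, and no verdict is reported.

**How it went:**
- I laid the cup on its side on the bench and took a new grip.
- I then rolled it over and lowered it between the guides until it touched the grate, at about 15–20 N.
- I let go, backed the gripper out, then pressed the pedal with shut fingers and held it about 0.3 s on the stop.

**Last checks:**
- **Cup:** its base is at (0.501, -0.210), about 2 mm from the measured nest centre at (0.4995, -0.2106). It is square to the stand within about 2°, and it did not move while the pedal was pressed.
- **Pedal:** on the way down the force was 4–12 N, then jumped to 42 N with no further travel, which I took as the stop. I took no picture at full press. Afterwards the pad appears in the scene picture within 0.1 pixel of where it was at the start.
- **Robot:** it is clear of everything at z = 0.23 m, with the measured force near zero.
- **Bystanders:** I kept clear of the finished cup, tape, pen and tin, but did not re-measure them at the end.

**What disagreed:**
- **Tool position:** the fingertips sat about 37 mm behind the reported TCP along the tool axis in both cameras. I corrected for this in every move; contact with the bench came at the corrected height, and contact with the grate and the pad within a few millimetres of it.
- **Grip offset:** the top camera showed the held cup 2 mm off the position I had worked out. I corrected that before lowering it into the nest.

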